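Lock the preload of a spindle bearing with its jam nut

ROBOT

A 6-joint arm with a two-finger parallel gripper is mounted at the origin on a cart in front of the work surface, level with it; the furniture and walls round the work are solid. World frame = base frame: x ahead of the robot, y to its left, z up, the work surface at z = 0. Lengths are in m, angles in rad, forces in N, time in s.
With the tool pointing down it reaches from about 0.425 to 0.95 m from the base axis. Payload 3.5 kg.
Tool frame: the origin (TCP) lies midway between the tips of the shut fingers; the grasp point (between the pads) lies 19 mm behind it (ctrl.hold_point_z is the distance from the TCP to the grasp point, in m); z points along the fingers, y is the line along which they close (so a half turn about z gives the same grasp; the last joint's range is limited). The gripper opens to 85 mm and grips with 20 to 120 N. Pads are 22 mm wide; open, the fingers measure 114 mm over their backs; the gripper's body (76 mm by 85 mm) begins 54 mm behind the grasp point. The pads swing forward as they close: fully open they stand 13 mm farther back than shut.
Start: joints at [1.078, 0.286, 1.577, -0, 1.279, -0.15], TCP at [0.227, 0.636, 0.231] pointing down, gripper open.
Joint ranges: [-2.77, 2.77], [-0.9, 2.22], [0.21, 2.48], [-1.53, 4.67], [0.24, 2.81], [-2.84, 2.84]. Speed limits (rad/s): [2.79, 2.79, 3.14, 3.14, 3.14, 3.14].

INTERFACE

Orientations are given as a unit quaternion [x, y, z, w].
In Python, from plant import readout, cams, sign_off, ctrl gives the robot as it stands. The module is installed in compiled form; this text tells all that it offers.
- The arm moves only by the tool step_arm, never from a script. Its argument "increments" is a list of rows, each a list of 2 entries, a list of its own where there are three numbers: the shift along the world's x, y, z in mm, then the turn, a rotation vector about the world's x, y, z in rad. In form: [[[x, y, z], [rx, ry, rz]], ...]. A call has 1 to 8 rows; each row shifts and turns the commanded pose from where the row before left it; what a row does not reach is not made up. A row lasts 1/12 s, in which the tool goes at most 41.7 mm and 7.16 degrees, less where a joint would pass 70% of its speed; a pose out of reach is approached as far as the arm can. A call is refused whole if a number of a shift passes 41.7 or a number of a turn 0.125, either way. A call with a gripper value outside its range is refused whole. "fingers" is the opening, from -1 (shut) to 1 (fully open), set as the call begins (left out, the last holds). The fingers move at their own pace and stop on an object; "grip_force" is the grip in N (left out, the last holds). Time passes only in rows, so rows that do not move let the fingers close. It gives the time, the measured TCP pose, the force, the opening and the grip force at its end, in the units of the state.
- readout.get_state(): the state, without advancing time (a new reading comes with each control period).
- cams.read_camera(name): name is "scene" or "top" or "wrist"; returns the picture (480x640x3 uint8, red, green, blue); there is no depth.
- cams.get_calibration(name): a dict with "fx", "fy", "cx", "cy" (pixels), "eye" and "rotation" of the camera in the world; the wrist camera has in their place "T_tool_cam" (4x4, takes a point from camera to tool coordinates, whose origin is the TCP and whose axes are the flange's). Camera axes: x right, y up, looking along -z (the intrinsics and any distortion apply to the point x, -y, -z); pixel columns grow to the right and rows downward; lengths in m; the calibration is good to about 2 mm. A picture is of the moment at which its call begins: read the wrist's pose just before it. get_calibration takes no time and is no camera call.
- sign_off(): hands the job in; it is judged then, once.
The state is a dict: "time": time; "qpos": joint angles; "dq": joint speeds; "joint_efforts": joint torques, N m; "eef_pos": TCP position; "tcp_rot": TCP orientation; "contact_force": force on the tool from outside, world axes, zero at the start; "wrist_torque": the same for the moment, N m; "opening": opening from 0.0 (shut) to 1.0 (fully open); "finger_force": force on a finger pad.
Only numpy, scipy, OpenCV 4.12 (cv2) and the standard library are available. Lean on these libraries where they do the work, as an engineer would, in place of code of your own. Each camera call takes 0.05 s, during which the arm holds its last target. There are 200 camera calls.

TASK

The bearing of the blue spindle head has been set with the lower steel nut, but the brass locknut above it is still loose. Snap the open-ended spanner out of the spring clips, slide it fully home on the lower nut high enough to clear the short stud, and lower it to the housing with its handle beside the stud so that the stud holds it from turning clockwise, and turn the brass locknut clockwise until it stops hard, never letting the lower nut lose its setting (up to about 15 degrees while the play is taken up is all right). Then take the spanner off and leave it lying flat on the worktop clear of the blue housing, with the bottles and other things around left where they are.

Things in the scene. Friction and masses are not known exactly. Their poses are not given: they have to be found in the camera images.
- bearing_head: blue round cast bearing housing fixed to the bench, 160 mm across (172 mm at its foot), flat top face 40 mm above the bench. Origin on its axis at the bench, z up. Two hexagon nuts, one above the other, sit on its axis round a threaded spindle that ends 118 mm above the bench
- torque_stud (a point): top centre of the upright steel stud on the housing's top face, at the housing's local (-70, +18.5) mm; 14 mm thick, 13 mm tall. The spanner's head must pass above it. With the spanner home and lowered, its handle along the housing's -x, about 4.5 mm (0.06 rad) remain beside the handle; turning clockwise (from above) closes them, then the stud takes the push
- adjuster_hex (a point): axis of the lower steel nut (adjusting nut), 7 mm above the housing's top face: hexagon 50 mm across flats, 57.7 mm across corners, from 1.5 to 40 mm above that face. Site x points to a corner, flats face +y and -y. Turns stiffly (0.35 N m). The spanner goes on these flats, handle to -x: slid on above the stud, then lowered to lie on the top face
- adjuster (a joint): angle of the adjusting nut in the housing (rad), counter-clockwise from above positive; starts within 0.03 of 0; no end stop in use
- adjuster_mark (a point): red setting mark on the corner of the adjusting nut at its +x, 28.9 mm from the axis
- locknut_top (a point): centre of the top face of the upper brass nut (locknut), 68 mm above the housing's top face: hexagon 50 mm across flats, 25 mm tall; x points to a corner, flats face +y and -y and every 60 degrees. It bears on the adjusting nut and drags it round (0.65 N m) unless that is held. The fingers can turn it from above
- locknut (a joint): angle of the locknut relative to the adjusting nut (rad): negative is loose; grows as the locknut is turned clockwise from above and stops hard at 0, fully tight; starts between -1.4 and -0.9
- tool_rack: grey sheet-metal tool rack fixed to the bench: upright panel 215 mm wide, 90 mm tall, 3 mm thick, facing local -x; two sprung C-shaped steel clips, 10 mm wide, 21 mm high, at local y = -36 and +36 mm, held 30 mm in front of the panel by black blocks and open to local -x. Origin at the bench below the panel, z up
- rack_bar (a point): point on the axis of the clipped handle midway between the clips, 37 mm in front of the panel (30 mm clear behind the bar), 75 mm above the bench. The bar lies along the rack's y and snaps out along the rack's -x with 10 to 20 N within 12 mm of travel
- spanner: open-ended steel spanner, 174 mm long, 14 mm thick all over, 0.25 kg. Origin at the centre of its jaw opening, half thickness; x points out of the mouth, z square to the flat faces (both alike). Inner jaw sides at y = +-26 mm, rounded tips at x = +26, throat at x = -30.5, head 78 mm wide. Starts in the clips, faces upright, x along the rack's -y
- spanner_grip (a point): point on the axis of the spanner's round handle (14 mm thick, from 48 to 148 mm behind the jaw centre), 118 mm behind the jaw centre. Mass centre 58 mm behind the jaw centre; the clips hold it at 62 and 134 mm. With the spanner home on the nut this point overhangs the housing's edge, 47 mm above the bench
- calliper: vernier calliper, 67x202x10 mm, lying flat at the front left; bystander, leave alone. Origin at the centre of its underside.
- sample_dish: flat white dish, 57 mm across, 4 mm high, at the back right; bystander, leave alone. Origin at the centre of its underside.
- clear_vial: small white vial with black cap, 22 mm across, 46 mm high, upright; bystander, leave alone. Origin at the centre of its underside.
- black_dropper: black dropper bottle, 21 mm across, 54 mm high, upright; bystander, leave alone. Origin at the centre of its underside.
- amber_bottle: amber bottle with white cap, 36 mm across, 76 mm high, upright; bystander, leave alone. Origin at the centre of its underside.
- reagent_bottle: white bottle with blue cap, 46 mm across, 101 mm high, upright; bystander, leave alone. Origin at the centre of its underside.
- tape_roll: roll of label tape, 82 mm across, 19 mm high, lying at the front right; bystander, leave alone. Origin at the centre of its underside.
- blue_marker: white marker pen with a blue cap, 134 mm long, 12 mm thick, lying beside the big chamber at the right; bystander, leave alone. Origin at the centre of its underside.

How it is judged:
On the way, in this order (a step that is already met when the one before it is completed fails the run):
1. the spanner is home on the lower nut, lying level, while the locknut is still loose (horizontal distance between adjuster_hex and spanner below 0.008 m and z of spanner in the frame of bearing_head between 0.042 and 0.055 m and (angle between spanner's own z axis and vertical below 0.15 rad or angle between spanner's own z axis and vertical above 2.99 rad) and value of joint locknut below -0.4 rad), for 0.2 s.
2. the locknut is tight with the spanner still on the lower nut (horizontal distance between adjuster_hex and spanner below 0.008 m and z of spanner in the frame of bearing_head between 0.042 and 0.055 m and (angle between spanner's own z axis and vertical below 0.15 rad or angle between spanner's own z axis and vertical above 2.99 rad) and value of joint locknut above -0.06 rad), for 0.2 s.
At the end, for the whole second after the job is handed in: the locknut is within 0.06 rad of its hard stop; the setting mark of the lower nut is within 8 mm (about 0.28 rad) of where it started; the spanner lies flat (within 0.15 rad) and at rest on the worktop, clear of the housing (value of joint locknut above -0.06 rad and distance of adjuster_mark from where it was at the start of the episode below 0.008 m and (angle between spanner's own z axis and vertical below 0.15 rad or angle between spanner's own z axis and vertical above 2.99 rad) and height (world z) of spanner below 0.02 m and horizontal distance between spanner and bearing_head above 0.125 m and horizontal distance between spanner_grip and bearing_head above 0.1 m and linear speed of spanner below 0.03 m/s and velocity of joint locknut below 0.05 rad/s); the robot touches nothing.
It fails at once if the lower nut is turned far off its setting (its mark moves more than 12 mm) (distance of adjuster_mark from where it was at the start of the episode above 0.012 m).
It fails at once if one of the bystanders is shifted by more than 30 mm or knocked over (distance of any of calliper, sample_dish, clear_vial, black_dropper, amber_bottle, reagent_bottle, tape_roll, blue_marker from where it was at the start of the episode above 0.03 m or angle between any of clear_vial, black_dropper, amber_bottle, reagent_bottle's own z axis and vertical above 0.5 rad).
It also fails if it takes over 72 s, if anything falls off the work surface, if the arm or the gripper's body presses on something with over 40 N, if the wrist force passes 120 N, or if a joint passes its speed limit or range.

## Working session

There is one attempt and no reset: what is moved stays moved. The work goes in short steps, Python scripts to look and compute and a tool call to move; the robot and the scene stay as the last step left them, time stands still between calls to the robot, and variables do not carry over. Pictures are saved under pics/ and viewed, at most 10 in all, crops included, and the job is handed in when it is done.

Besides the shell and the picture viewer there is one more tool, called after "Request:" as name(argument=value, ...), one argument or row to a line, values as JSON. step_arm: Moves the arm, as the interface text tells. Its arguments: {"type":"object","properties":{"increments":{"type":"array","items":{"type":"array"}},"fingers":{"type":"number"},"grip_force":{"type":"number"}},"required":["increments"]}

```bash
mkdir -p pics
cat > h.py <<'E'
import numpy as np, cv2
from plant import readout, cams, sign_off, ctrl
from scipy.spatial.transform import Rotation as R
def cal(n):
    c=cams.get_calibration(n)
    if 'eye' in c: return c,np.array(c['eye']),np.array(c['rotation'])
    s=readout.get_state(); T=np.eye(4); T[:3,:3]=R.from_quat(s['tcp_rot']).as_matrix(); T[:3,3]=s['eef_pos']
    T=T@np.array(c['T_tool_cam']); return c,T[:3,3],T[:3,:3]
def ray(k,u,v):
    c,e,r=k; d=r@np.array([(u-c['cx'])/c['fx'],-(v-c['cy'])/c['fy'],-1.]); return e,d/np.linalg.norm(d)
def onz(k,u,v,z):
    e,d=ray(k,u,v); return e+d*(z-e[2])/d[2]
def proj(k,p):
    c,e,r=k; q=r.T@(np.asarray(p,float)-e); return np.array([c['cx']+c['fx']*q[0]/-q[2], c['cy']-c['fy']*q[1]/-q[2]])
def tri(a,b):
    A=np.zeros((3,3));B=np.zeros(3)
    for e,d in (a,b):
        M=np.eye(3)-np.outer(d,d);A+=M;B+=M@e
    return np.linalg.solve(A,B)
def shot(n,f):
    k=cal(n); im=cams.read_camera(n); cv2.imwrite('pics/'+f,im[:,:,::-1]); return k,im
E
python3 - <<'E'
from h import *
for n in('scene','top'):
    k,im=shot(n,n+'0.png'); print(n,{a:(b if np.isscalar(b) else np.round(b,3).tolist()) for a,b in k[0].items()})
c=cams.get_calibration('wrist');print({a:(b if np.isscalar(b) else np.round(b,3).tolist()) for a,b in c.items()})
print(readout.get_state(), ctrl.hold_point_z)
E
```

```text
scene {'fx': 617.2440115122694, 'fy': 617.2440115122694, 'cx': 320.2485766324854, 'cy': 252.90350281433413, 'eye': [-0.37, -0.881, 0.694], 'rotation': [0.516, -0.197, -0.314, 0.772]}
top {'fx': 568.6391811036544, 'fy': 568.6391811036544, 'cx': 313.87260026826743, 'cy': 253.29297687370743, 'eye': [0.416, 0.098, 1.731], 'rotation': [0.044, -0.028, -0.701, 0.711]}
{'fx': 333.74402702733215, 'fy': 333.74402702733215, 'cx': 319.84298975111307, 'cy': 239.2840459192915, 'T_tool_cam': [[0.001, 0.963, 0.269, 0.068], [1.0, -0.001, -0.0, 0.001], [0.0, 0.269, -0.963, -0.142], [0.0, 0.0, 0.0, 1.0]]}
{'time': 0.1, 'qpos': array([ 1.07798847e+00,  2.87117653e-01,  1.57803579e+00,  1.06000872e-05,
        1.27863379e+00, -1.49960858e-01]), 'dq': array([ 0.00146157, -0.00142691, -0.00295901,  0.00150456, -0.00018358,
       -0.00016785]), 'joint_efforts': array([ 4.29353004e-04, -4.07294905e+01, -2.93699473e+01, -1.53712535e-04,
        3.39228369e-03, -1.54835999e-05]), 'eef_pos': array([0.2265706 , 0.6351978 , 0.23005565]), 'tcp_rot': array([ 1.70586563e-01,  9.85342083e-01, -1.03950279e-03, -3.51425591e-04]), 'contact_force': array([ 0.01968449,  0.04389566, -0.5424528 ]), 'wrist_torque': array([-0.02756428, -0.03898115,  0.04325279]), 'finger_force': 0.0, 'opening': 0.9989019042229438} 0.0187
```

View pics/top0.png

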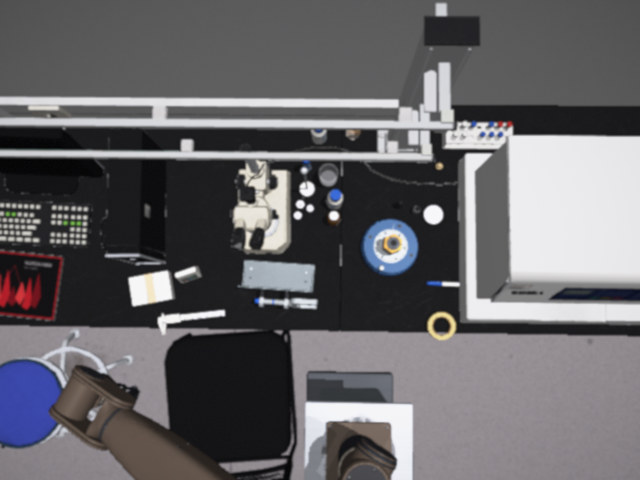

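View pics/scene0.png

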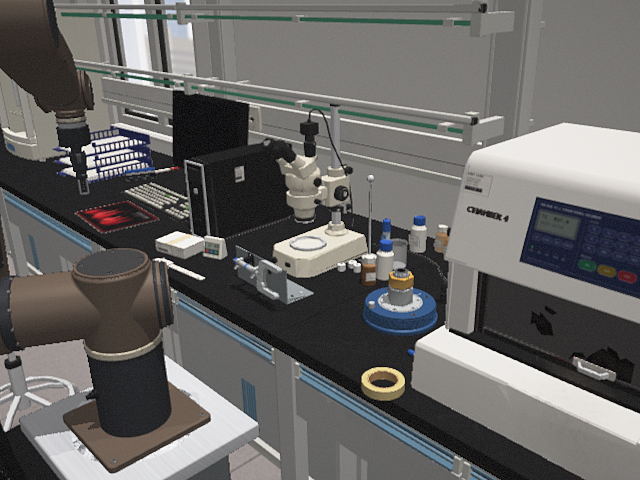

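Top view: housing at (390,246) with the stud to its left at about (376,246), rack plate at (280,275), spanner in front of it at (255..317,302) with its head to the right (world -y), calliper at (195,318), tape at (441,325). Scene view: rack at (265,275), nuts at (401,285).

```bash
sed -i "s/np.array(c\['rotation'\])$/R.from_quat(c['rotation']).as_matrix()/" h.py
python3 - <<'E'
from h import *
k=cal('top'); im=cv2.imread('pics/top0.png'); hsv=cv2.cvtColor(im,cv2.COLOR_BGR2HSV)
m=cv2.inRange(hsv,(95,110,60),(125,255,255)); m[:,:350]=0;m[:,430:]=0;m[:210]=0;m[290:]=0
c=max(cv2.findContours(m,0,2)[0],key=cv2.contourArea);e=cv2.fitEllipse(cv2.convexHull(c));print(e,onz(k,*e[0],0.035))
for n,u,v,z in [('gripend',257,301,.075),('head',317,303,.075),('rackL',243,263,.0),('plate',280,275,0.03),('tape',441,325,.02),('amber',333,215,.07),('dish',433,214,0),('calliper',224,313,0),('marker',428,283,0)]:
    print(n,np.round(onz(k,u,v,z),3))
ks=cal('scene')
for p in ([.6,.1,0],onz(k,280,301,.075)): print(proj(ks,p))
a=cv2.resize(im[220:340,200:480],None,fx=2.8,fy=2.8,interpolation=cv2.INTER_CUBIC)
s=cv2.imread('pics/scene0.png');b=cv2.resize(s[225:325,215:455],None,fx=3.3,fy=3.3,interpolation=cv2.INTER_CUBIC)
b=cv2.resize(b,(784,262));cv2.imwrite('pics/crop.png',np.vstack([a[:336,:784],b]))
E
```

```text
((389.53155517578125, 246.81320190429688), (57.03494644165039, 57.9646110534668), 155.0379180908203) [ 0.6136231  -0.08788075  0.035     ]
gripend [0.445 0.301 0.075]
head [0.442 0.126 0.075]
rackL [0.562 0.356 0.   ]
plate [0.525 0.239 0.03 ]
tape [ 0.383 -0.243  0.02 ]
amber [0.702 0.083 0.07 ]
dish [ 0.721 -0.225  0.   ]
calliper [0.408 0.409 0.   ]
marker [ 0.509 -0.208  0.   ]
[337.05928906 293.48704372]
[253.31702019 268.99770022]
```

View pics/crop.png

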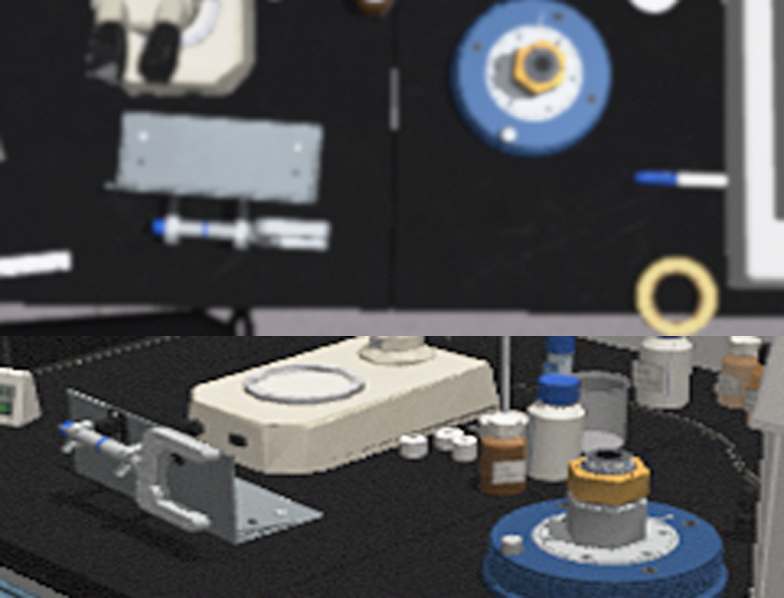

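Crop: rack plate with the spanner in two clips, blue-ended handle left (crop 155,227), jaw right (crop 328,235); stud at crop (508,134), i.e. toward the robot and slightly left; so the handle will point toward the robot. Moving to look closer with the wrist camera.

Request:
step_arm(
  increments=[
    [[18,-34,8],[0,0,-0.12]],
    [[18,-34,8],[0,0,-0.12]],
    [[18,-34,8],[0,0,-0.12]],
    [[18,-34,8],[0,0,-0.12]],
    [[18,-34,8],[0,0,-0.12]],
    [[18,-34,8],[0,0,-0.12]],
    [[18,-34,8],[0,0,-0.12]],
    [[18,-34,8],[0,0,-0.12]],
  ],
)

```text
time: 0.77
eef_pos: [0.371, 0.3619, 0.2952]
tcp_rot: [0.608, 0.794, -0.0, -0.0]
contact_force: [0.7, 0.2, -0.6]
opening: 1.0
finger_force: 0.0
```

Request:
step_arm(
  increments=[
    [[18,-34,0],[0,0,-0.12]],
    [[18,-34,0],[0,0,-0.12]],
    [[18,-34,0],[0,0,-0.03]],
    [[18,-34,0],[0,0,0]],
    [[0,0,0],[0,0,0]],
    [[0,0,0],[0,0,0]],
  ],
)

```text
time: 1.27
eef_pos: [0.4434, 0.2261, 0.2948]
tcp_rot: [0.709, 0.705, -0.0, -0.0]
contact_force: [0.1, 1.3, 0.2]
opening: 1.0
finger_force: 0.0
```

Run:
```python
from h import *
s=readout.get_state();print(s['qpos'],s['eef_pos'],R.from_quat(s['tcp_rot']).as_matrix().round(3))
k,im=shot('wrist','w1.png');np.savez('pics/w1.npz',e=k[1],r=k[2])
```

```text
[ 2.67340392e-01 -1.57431788e-01  1.92779733e+00  3.77917053e-04
  1.37223480e+00  2.73505588e-01] [0.44335644 0.22614602 0.29483404] [[ 0.006  1.    -0.001]
 [ 1.    -0.006  0.   ]
 [ 0.    -0.001 -1.   ]]
```

View pics/w1.png

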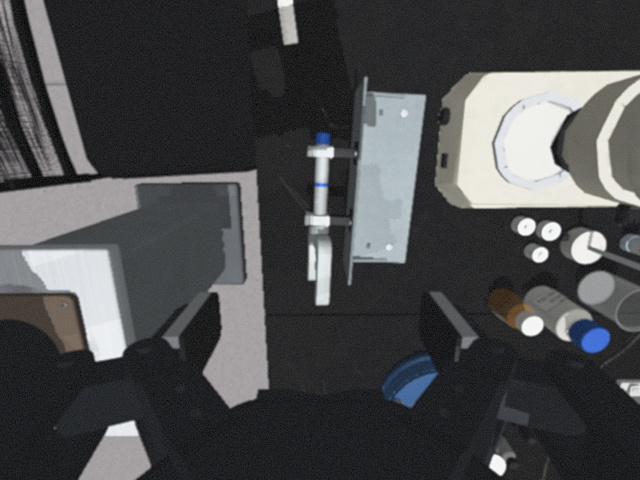

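Wrist view: handle with clips at (320,152) and (316,219), blue band at (321,184), jaw tips at about (321,303), rack panel at x≈352, table edge at x≈255.

Run:
```python
from h import *
k=cal('wrist'); im=cv2.imread('pics/w1.png')
for u,v,z in[(320,152,.082),(316,219,.082),(321,184,.082),(311,280,.075),(322,303,.075),(352,284,.09),(366,78,.09),(352,284,.0)]:print(u,v,onz(k,u,v,z).round(4))
# handle centre line
for r in(166,175,195,205):
    row=im[r,300:345].mean(1);i=np.where(row>110)[0]+300;print(r,i.min(),i.max(),onz(k,(i.min()+i.max())/2,r,.075).round(4))
kt=cal('top'); t=cv2.imread('pics/top0.png')
print('stud',onz(kt,381.4,267.9,.053))
# brass top
s=cv2.inRange(cv2.cvtColor(t,cv2.COLOR_BGR2HSV),(12,110,90),(30,255,255));s[:225]=0;s[270:]=0;s[:,:370]=0;s[:,420:]=0
c=max(cv2.findContours(s,0,2)[0],key=cv2.contourArea);print(cv2.minEnclosingCircle(c),onz(kt,*cv2.minEnclosingCircle(c)[0],.108))
```

```text
320 152 [0.4433 0.2909 0.082 ]
316 219 [0.4387 0.2205 0.082 ]
321 184 [0.4442 0.2582 0.082 ]
311 280 [0.4323 0.1463 0.075 ]
322 303 [0.4451 0.1169 0.075 ]
352 284 [0.4787 0.1476 0.09  ]
366 78 [0.4873 0.359  0.09  ]
352 284 [0.4878 0.109  0.    ]
166 316 328 [0.4453 0.2764 0.075 ]
175 315 327 [0.4443 0.267  0.075 ]
195 315 326 [0.4437 0.2456 0.075 ]
205 314 326 [0.4431 0.2346 0.075 ]
stud [ 0.54854271 -0.06211886  0.053     ]
((391.4871826171875, 243.7179412841797), 8.647553443908691) [ 0.61414026 -0.08544465  0.108     ]
```

Request:
step_arm(
  increments=[
    [[-8,-3,-15],[0,-0.1,0]],
    [[-8,-3,-15],[0,-0.1,0]],
    [[-8,-3,-15],[0,-0.1,0]],
    [[-8,-3,-15],[0,-0.1,0]],
    [[-8,-3,-15],[0,-0.1,0]],
    [[-8,-3,-15],[0,-0.1,0]],
    [[-8,-3,-15],[0,-0.1,0]],
    [[0,0,0],[0,0,0]],
  ],
  fingers=0.1,
)

```text
time: 1.98
eef_pos: [0.3937, 0.2161, 0.1972]
tcp_rot: [0.664, 0.665, 0.243, 0.242]
contact_force: [0.4, -0.2, 0.3]
opening: 0.548
finger_force: 0.0
```

Run:
```python
from h import *
s=readout.get_state();print(s['qpos'],s['eef_pos'],R.from_quat(s['tcp_rot']).as_matrix().round(3))
k,im=shot('wrist','w2.png')
```

```text
[ 0.42361894 -0.52148912  2.48226117 -0.49975017  0.58261016  0.75874579] [0.39373228 0.21612107 0.19722522] [[-0.002  0.764  0.645]
 [ 1.     0.001  0.002]
 [ 0.001  0.645 -0.764]]
```

View pics/w2.png

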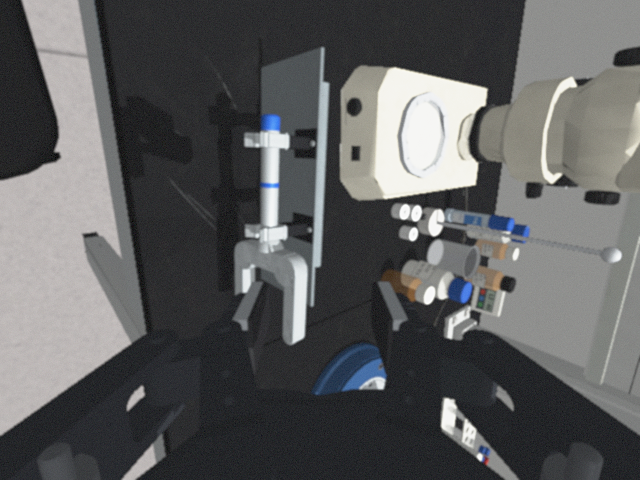

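Tilted wrist view: handle band at (269,185), clips at (267,140) and (266,233), jaw below it, finger tips at (250,300) and (390,300).

Run:
```python
from h import *
k2=cal('wrist'); c=k2[0]; d=np.load('pics/w1.npz'); k1=(c,d['e'],d['r'])
def edges(im,r,lo,hi,t=110):
    row=im[r,lo:hi].mean(1);i=np.where(row>t)[0]+lo;return i.min(),i.max()
b=cv2.imread('pics/w2.png')
for r in(160,172,200,215):print(r,edges(b,r,250,300),onz(k2,np.mean(edges(b,r,250,300)),r,.075).round(4))
for a,bb in[((321,184),(269.5,185)),((320,152),(267,140)),((316,219),(265.5,233))]:print(tri(ray(k1,*a),ray(k2,*bb)).round(4))
```

```text
160 (np.int64(263), np.int64(279)) [0.4435 0.274  0.075 ]
172 (np.int64(262), np.int64(279)) [0.4426 0.2649 0.075 ]
200 (np.int64(262), np.int64(278)) [0.4412 0.2429 0.075 ]
215 (np.int64(262), np.int64(278)) [0.4407 0.2308 0.075 ]
[0.4449 0.2548 0.069 ]
[0.444  0.2892 0.0693]
[0.439  0.2158 0.0695]
```

Request:
step_arm(
  increments=[
    [[4,9,-20],[0,0,-0.03]],
    [[4,9,-20],[0,0,-0.025]],
    [[3,8,-20],[0,0,0]],
    [[2,8,-20],[0,0,0]],
    [[0,0,0],[0,0,0]],
    [[0,0,0],[0,0,0]],
  ],
  fingers=-0.15,
)

```text
time: 2.53
eef_pos: [0.4053, 0.2465, 0.1122]
tcp_rot: [0.684, 0.647, 0.229, 0.248]
contact_force: [0.2, 0.2, 0.3]
opening: 0.425
finger_force: 0.0
```

```bash
cat > st.py <<'E'
from h import *
s=readout.get_state();print(s['time'],s['qpos'].round(3),s['eef_pos'].round(4),s['contact_force'].round(1),s['wrist_torque'].round(2),s['opening'],s['finger_force'],'\n',R.from_quat(s['tcp_rot']).as_matrix().round(3).tolist())
E
python3 st.py
python3 - <<'E'
from h import *
k,im=shot('wrist','w3.png'); print(proj(k,[.4425,.25,.075]))
E
```

```text
2.5333 [ 0.518 -0.221  2.453 -0.89   0.468  1.296] [0.4053 0.2465 0.1122] [0.2 0.2 0.3] [-0.02  0.26  0.  ] 0.4249426299905695 0.0 
 [[0.059, 0.771, 0.634], [0.998, -0.041, -0.042], [-0.006, 0.635, -0.772]]
[327.76132632 253.89155131]
```

View pics/w3.png

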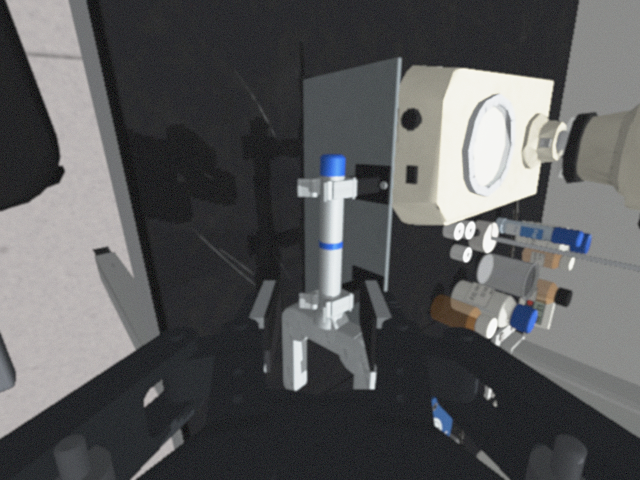

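Wrist view: the bar passes at (331,246), between fingers at (265,300) and (378,300), about 5 mm off centre towards the rack. Correcting, then going in.

Request:
step_arm(
  increments=[
    [[4,2,3],[0,0,0]],
    [[7,0,-8],[0,0,0]],
    [[7,0,-9],[0,0,0]],
    [[7,0,-9],[0,0,0]],
    [[0,0,0],[0,0,0]],
  ],
)

```text
time: 3.0
eef_pos: [0.4331, 0.2487, 0.0925]
tcp_rot: [0.684, 0.644, 0.233, 0.249]
contact_force: [-1.2, -0.6, 0.0]
opening: 0.424
finger_force: 0.0
```

```bash
python3 st.py
```

```text
3.0 [ 0.486 -0.114  2.414 -1.012  0.405  1.41 ] [0.4331 0.2487 0.0925] [-1.2 -0.6  0. ] [ 0.02  0.35 -0.03] 0.4238608989708801 0.0 
 [[0.061, 0.766, 0.64], [0.998, -0.045, -0.04], [-0.002, 0.641, -0.768]]
```

Request:
step_arm(
  increments=[
    [[5,0,-7],[0,0.04,0]],
    [[5,0,-7],[0,0.04,0]],
    [[5,0,-7],[0,0.02,0]],
    [[5,0,-6],[0,0,0]],
    [[0,0,0],[0,0,0]],
  ],
)

```text
time: 3.42
eef_pos: [0.4528, 0.249, 0.0654]
tcp_rot: [0.695, 0.656, 0.199, 0.216]
contact_force: [-1.6, -0.3, -0.9]
opening: 0.425
finger_force: 0.0
```

```bash
python3 st.py;python3 - <<'E'
from h import *
k,im=shot('wrist','w4.png'); print(proj(k,[.4425,.25,.075]))
E
```

```text
3.4167 [ 0.44  -0.011  2.347 -0.818  0.385  1.201] [0.4528 0.249  0.0654] [-1.6 -0.3 -0.9] [-0.01  0.27 -0.  ] 0.425091343413238 0.0 
 [[0.06, 0.826, 0.56], [0.998, -0.045, -0.04], [-0.007, 0.561, -0.827]]
[312.1648628 314.5231326]
```

View pics/w4.png

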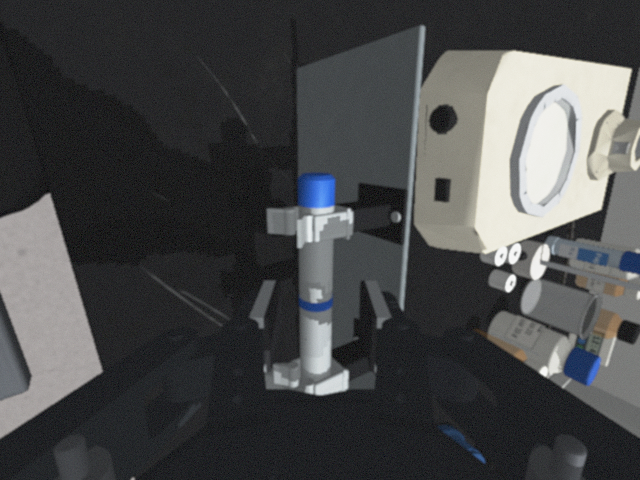

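Bar at (317,305) centred between the fingers (265 / 378), between the two clips. Close.

Request:
step_arm(
  increments=[
    [[0,0,0],[0,0,0]],
    [[0,0,0],[0,0,0]],
    [[0,0,0],[0,0,0]],
    [[0,0,0],[0,0,0]],
    [[0,0,0],[0,0,0]],
    [[0,0,0],[0,0,0]],
    [[0,0,0],[0,0,0]],
  ],
  fingers=-1,
  grip_force=100,
)

```text
time: 4.05
eef_pos: [0.4515, 0.2492, 0.0645]
tcp_rot: [0.695, 0.657, 0.198, 0.216]
contact_force: [-4.0, 1.3, 1.8]
opening: 0.127
finger_force: 97.8
```

```bash
python3 st.py
```

```text
4.05 [ 0.441 -0.011  2.349 -0.817  0.386  1.2  ] [0.4515 0.2492 0.0645] [-4.   1.3  1.8] [ 0.03  0.65 -0.14] 0.12731338058576752 97.7889347076416 
 [[0.059, 0.827, 0.559], [0.998, -0.044, -0.039], [-0.008, 0.56, -0.828]]
```

Request:
step_arm(
  increments=[
    [[-4,0,0],[0,0,0]],
    [[-4,0,0],[0,0,0]],
    [[-4,0,0],[0,0,0]],
    [[-4,0,0],[0,0,0]],
    [[-5,1,0],[0,0,0]],
    [[-5,0,0],[0,0,0]],
    [[0,0,0],[0,0,0]],
  ],
)

```text
time: 4.63
eef_pos: [0.4241, 0.2498, 0.0636]
tcp_rot: [0.695, 0.657, 0.197, 0.215]
contact_force: [-0.5, 0.5, -1.9]
opening: 0.12
finger_force: 100.1
```

```bash
python3 st.py
```

```text
4.6333 [ 0.474 -0.058  2.396 -0.83   0.404  1.238] [0.4241 0.2498 0.0636] [-0.5  0.5 -1.9] [ 0.14  0.5  -0.  ] 0.11984677378201977 100.1315689086914 
 [[0.058, 0.828, 0.557], [0.998, -0.044, -0.04], [-0.009, 0.559, -0.829]]
```

Spanner is free. Lift and right the tool, then tilt and yaw above the rack.

Request:
step_arm(
  increments=[
    [[-4,0,6],[0,0.06,0]],
    [[-3,0,18],[0.006,0.1,0]],
    [[0,0,24],[0.006,0.12,0]],
    [[4,0,24],[0.006,0.12,0]],
    [[4,0,24],[0.006,0.12,0]],
    [[4,0,24],[-0.006,0.12,0]],
    [[4,0,20],[-0.006,0.12,0]],
    [[4,0,0],[-0.006,0.12,0]],
  ],
)

```text
time: 5.3
eef_pos: [0.4446, 0.2489, 0.2018]
tcp_rot: [0.719, 0.685, -0.098, -0.062]
contact_force: [0.7, -0.3, -1.7]
opening: 0.118
finger_force: 100.0
```

```bash
python3 st.py
```

```text
5.3 [0.299 0.077 1.885 0.025 1.411 0.341] [0.4446 0.2489 0.2018] [ 0.7 -0.3 -1.7] [ 0.13 -0.29  0.01] 0.11788929110398283 99.97090101242065 
 [[0.042, 0.973, -0.227], [0.998, -0.054, -0.045], [-0.056, -0.224, -0.973]]
```

Request:
step_arm(
  increments=[
    [[0,-10,0],[0,0.11,0.0]],
    [[0,-16,0],[0,0.1,0.0]],
    [[0,-16,0],[0,0,0.12]],
    [[0,-16,0],[0,0,0.12]],
    [[0,-16,0],[0,0,0.12]],
    [[0,-16,0],[0,0,0.12]],
    [[0,-16,0],[0,0,0.12]],
    [[0,-16,0],[0,0,0.12]],
  ],
)

```text
time: 5.97
eef_pos: [0.4413, 0.1253, 0.1949]
tcp_rot: [0.419, 0.88, -0.213, -0.063]
contact_force: [-1.0, 0.2, -1.7]
opening: 0.121
finger_force: 100.1
```

Request:
step_arm(
  increments=[
    [[1,-16,0],[0,0,0.12]],
    [[1,-16,0],[0,0,0.12]],
    [[1,-16,0],[0,0,0.12]],
    [[1,-16,0],[0,0,0.12]],
    [[1,-14,0],[0,0,0.12]],
    [[1,0,0],[0,0,0.12]],
    [[0,0,0],[0,0,0.08]],
    [[0,0,0],[0,0,0]],
  ],
)

```text
time: 6.63
eef_pos: [0.4457, 0.0479, 0.1948]
tcp_rot: [0.046, 0.974, -0.22, 0.023]
contact_force: [0.1, -0.1, -3.1]
opening: 0.123
finger_force: 100.0
```

```bash
python3 st.py
```

```text
6.6333 [ 0.122 -0.125  2.132 -0.48   1.207 -1.165] [0.4457 0.0479 0.1948] [ 0.1 -0.1 -3.1] [0.41 0.12 0.05] 0.12317267930191175 99.9644136428833 
 [[-0.995, 0.099, 0.026], [0.079, 0.899, -0.431], [-0.066, -0.427, -0.902]]
```

Request:
step_arm(
  increments=[
    [[1,0,-24],[0,0.03,0]],
    [[1,0,-24],[0,0.036,0]],
    [[1,0,-24],[0,0,0]],
    [[1,0,-24],[0,0,0]],
    [[0,0,-24],[0,0,0]],
    [[0,0,-24],[0,0,0]],
    [[0,0,-20],[0,0,0]],
    [[0,0,0],[0,0,0]],
  ],
)

```text
time: 7.3
eef_pos: [0.4477, 0.0477, 0.0272]
tcp_rot: [0.039, 0.974, -0.222, -0.013]
contact_force: [-1.3, 0.5, -1.3]
opening: 0.121
finger_force: 99.9
```

```bash
python3 st.py; python3 -c "
from h import *
shot('scene','s1.png');s=cv2.imread('pics/s1.png');cv2.imwrite('pics/s1c.png',cv2.resize(s[220:400,180:460],None,fx=2.8,fy=2.8))"
```

```text
7.3 [ 0.117  0.197  2.168 -0.547  0.955 -1.012] [0.4477 0.0477 0.0272] [-1.3  0.5 -1.3] [ 0.36  0.17 -0.04] 0.12148940700716836 99.92947697639465 
 [[-0.997, 0.071, -0.042], [0.082, 0.898, -0.432], [0.007, -0.434, -0.901]]
```

View pics/s1c.png

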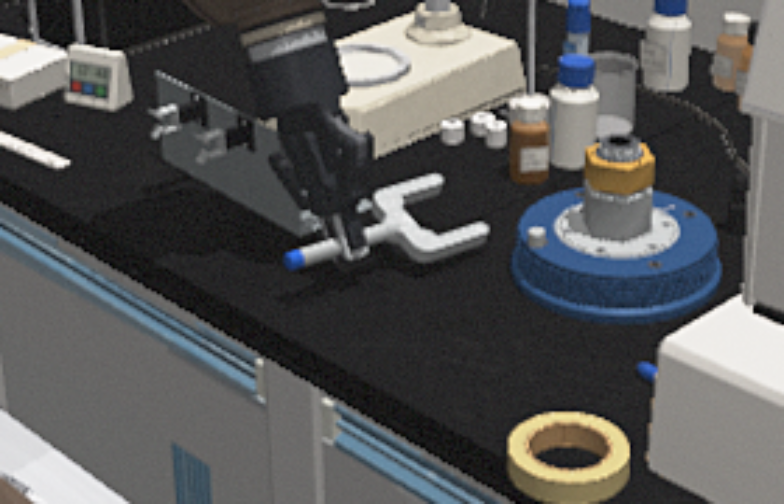

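View: spanner held, jaw (crop 380-490, 180-260) pointing to the housing, near prong lower, clear of rack and housing. Lower the rest and release gently.

Request:
step_arm(
  increments=[
    [[0,0,-4],[0,0,0]],
    [[0,0,-3],[0,0,0]],
    [[0,0,-2],[0,0,0]],
    [[0,0,0],[0,0,0]],
  ],
)

```text
time: 7.68
eef_pos: [0.4517, 0.0479, 0.0231]
tcp_rot: [0.04, 0.974, -0.222, -0.008]
contact_force: [-0.9, -0.4, -2.9]
opening: 0.122
finger_force: 99.9
```

```bash
python3 st.py
```

```text
7.6833 [ 0.117  0.208  2.165 -0.555  0.939 -1.002] [0.4517 0.0479 0.0231] [-0.9 -0.4 -2.9] [ 0.42  0.11 -0.03] 0.12248761882476315 99.92089033126831 
 [[-0.997, 0.074, -0.032], [0.08, 0.898, -0.432], [-0.003, -0.433, -0.901]]
```

Request:
step_arm(
  increments=[
    [[0,0,-3],[0,0,0]],
    [[0,0,-3],[0,0,0]],
    [[0,0,-2],[0,0,0]],
    [[0,0,0],[0,0,0]],
    [[0,0,0],[0,0,0]],
  ],
)

```text
time: 8.1
eef_pos: [0.4509, 0.0478, 0.0143]
tcp_rot: [0.039, 0.974, -0.222, -0.009]
contact_force: [0.0, -0.5, -1.5]
opening: 0.121
finger_force: 99.9
```

```bash
python3 st.py
```

```text
8.1 [ 0.117  0.226  2.166 -0.561  0.924 -0.991] [0.4509 0.0478 0.0143] [ 0.  -0.5 -1.5] [ 0.37  0.05 -0.06] 0.12120678543053987 99.92123365402222 
 [[-0.997, 0.073, -0.034], [0.08, 0.898, -0.432], [-0.001, -0.433, -0.901]]
```

Request:
step_arm(
  increments=[
    [[0,0,-2],[0,0,0]],
    [[0,0,-1],[0,0,0]],
    [[0,0,0],[0,0,0]],
  ],
)

```text
time: 8.35
eef_pos: [0.4511, 0.0477, 0.0116]
tcp_rot: [0.039, 0.974, -0.222, -0.008]
contact_force: [-1.3, 0.1, -0.3]
opening: 0.124
finger_force: 100.2
```

Request:
step_arm(
  increments=[
    [[0,0,0],[0,0,0]],
    [[0,0,0],[0,0,0]],
    [[0,0,0],[0,0,0]],
    [[0,1,2],[0,0,0]],
    [[0,2,4],[0,0,0]],
    [[0,4,8],[0,0,0]],
    [[0,6,12],[0,0,0]],
    [[0,12,24],[0,0,0]],
  ],
  fingers=-0.3,
)

```text
time: 9.02
eef_pos: [0.4492, 0.0725, 0.0605]
tcp_rot: [0.039, 0.974, -0.222, -0.011]
contact_force: [0.0, 0.1, 0.0]
opening: 0.349
finger_force: 0.0
```

```bash
python3 st.py
```

```text
9.0167 [ 0.168  0.149  2.142 -0.51   1.034 -1.016] [0.4492 0.0725 0.0605] [0.  0.1 0. ] [ 0.21 -0.   -0.02] 0.3488635729607297 0.0 
 [[-0.997, 0.072, -0.039], [0.081, 0.898, -0.432], [0.004, -0.434, -0.901]]
```

Request:
step_arm(
  increments=[
    [[0,0,25],[0.11,0,0]],
    [[2,-5,25],[0.11,0,0]],
    [[4,-10,25],[0.11,0,0]],
    [[4,-10,25],[0.11,0,0]],
    [[4,-10,25],[0,0,0]],
    [[4,-10,25],[0,0,0]],
    [[0,0,0],[0,0,0]],
    [[0,0,0],[0,0,0]],
  ],
  fingers=0,
)

```text
time: 9.68
eef_pos: [0.4703, 0.0275, 0.214]
tcp_rot: [0.037, 0.999, -0.004, -0.014]
contact_force: [0.9, 0.4, -0.3]
opening: 0.502
finger_force: 0.0
```

```bash
python3 st.py;python3 -c "
from h import *
k,_=shot('wrist','w5.png');np.savez('pics/w5.npz',e=k[1],r=k[2])"
```

```text
9.6833 [-0.151 -0.143  2.064 -0.012  1.248 -1.644] [0.4703 0.0275 0.214 ] [ 0.9  0.4 -0.3] [ 0.03 -0.01  0.04] 0.5017741041993505 0.0 
 [[-0.997, 0.073, -0.029], [0.074, 0.997, -0.007], [0.028, -0.009, -1.0]]
```

View pics/w5.png

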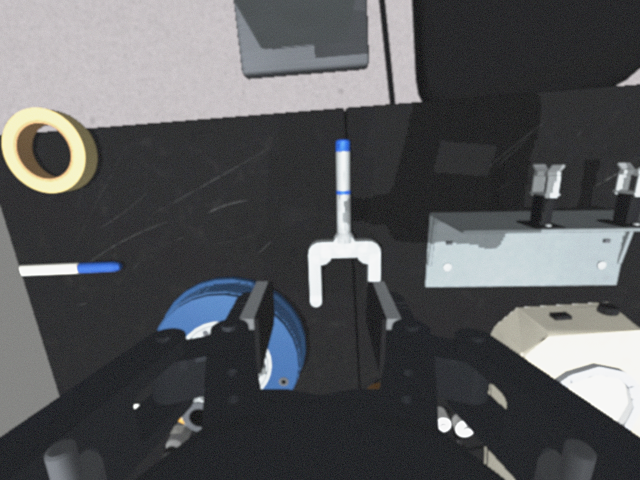

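Wrist view: spanner flat on the bench, handle from blue end (343,145) to head at (344,240), prongs to (316,303)/(375,280); housing at lower left, rack at right. Measure the spanner and go over the housing for measuring it.

```bash
cat > sp.py <<'E'
from h import *
def spanner(f):
    d=np.load(f'pics/{f}.npz');k=(cams.get_calibration('wrist'),d['e'],d['r']);im=cv2.imread(f'pics/{f}.png').mean(2)
    P=[]
    for r in range(160,232,4):
        i=np.where(im[r,325:365]>90)[0]+325
        if len(i): P.append(onz(k,(i.min()+i.max())/2,r,.007))
    P=np.array(P)[:,:2];m=P.mean(0);v=np.linalg.svd(P-m)[2][0];v*=np.sign(v[0]);print('axis',m,v,'yaw',np.arctan2(v[1],v[0]),'resid',np.abs((P-m)@[-v[1],v[0]]).max())
    # tail end (v of first bright px in blue/white column)
    h=cv2.cvtColor(cv2.imread(f'pics/{f}.png'),cv2.COLOR_BGR2HSV);b=cv2.inRange(h,(105,130,60),(125,255,255));b[:,:325]=0;b[:,365:]=0;b[:120]=0;b[165:]=0
    ys=np.where(b)[0];t=onz(k,343,ys.min(),.007)[:2];print('tail',ys.min(),t,'jaw centre est',m+v*((t-m)@v+148))if 0 else None
    t=m+v*((t-m)@v);print('tail',t,'jaw',t+v*.148)
    # throat & tips
    for u,vv in((316,303),(375,280),(344,262)):print(onz(k,u,vv,.014))
if __name__=='__main__':spanner('w5')
E
python3 sp.py
```

```text
axis [0.44715139 0.05255281] [ 0.99893579 -0.04612244] yaw -0.046138812539701805 resid 0.0005502093342892736
tail [0.39065126 0.05516151] jaw [0.53849376 0.04833539]
[0.56497834 0.01574205 0.014     ]
[0.54224854 0.08222293 0.014     ]
[0.51925946 0.04954991 0.014     ]
```

Request:
step_arm(
  increments=[
    [[10,-16,6],[0,0.014,0]],
    [[10,-16,6],[0,0.014,0]],
    [[10,-16,6],[0,0,0]],
    [[10,-16,6],[0,0,0]],
    [[10,-16,6],[0,0,0]],
    [[10,-16,6],[0,0,0]],
    [[10,-16,0],[0,0,0]],
    [[0,0,0],[0,0,0]],
  ],
)

```text
time: 10.4
eef_pos: [0.5396, -0.0853, 0.2458]
tcp_rot: [0.037, 0.999, -0.005, -0.032]
contact_force: [-1.0, -0.3, 0.2]
opening: 0.501
finger_force: 0.0
```

```bash
cat > hs.py <<'E'
from h import *
import sys
f=sys.argv[1];k,im=shot('wrist',f+'.png');np.savez(f'pics/{f}.npz',e=k[1],r=k[2]);h=cv2.cvtColor(im,cv2.COLOR_RGB2HSV)
y=cv2.inRange(h,(12,120,90),(32,255,255));c=max(cv2.findContours(y,0,2)[0],key=cv2.contourArea)
hu=cv2.convexHull(c);print('brass',cv2.contourArea(c),cv2.boundingRect(c),cv2.approxPolyDP(hu,4,True)[:,0].tolist())
b=cv2.inRange(h,(95,90,50),(125,255,255));c=max(cv2.findContours(b,0,1)[0],key=cv2.contourArea);print('blue',cv2.contourArea(c),cv2.boundingRect(c))
x,y0,w,hh=cv2.boundingRect(c)
g=cv2.inRange(h,(0,0,150),(180,60,255))
for q in cv2.findContours(g[y0:y0+hh,x:x+w],0,1)[0]:
    a=cv2.contourArea(q)
    if a>40: (cx,cy),r=cv2.minEnclosingCircle(q);print('white',a,round(cx+x,1),round(cy+y0,1),round(r,1),onz(k,cx+x,cy+y0,.053).round(4))
E
python3 st.py; python3 hs.py w6
```

```text
10.4 [-0.33   0.026  1.844 -0.028  1.33  -1.82 ] [ 0.5396 -0.0853  0.2458] [-1.  -0.3  0.2] [ 0.   -0.03 -0.01] 0.501018268305365 0.0 
 [[-0.995, 0.073, -0.064], [0.074, 0.997, -0.007], [0.063, -0.011, -0.998]]
brass 2388.0 (298, 284, 54, 63) [[325, 284], [350, 303], [350, 330], [322, 346], [298, 332], [302, 295]]
blue 7589.0 (252, 212, 146, 147)
white 58.5 320.0 315.0 14.8 [ 0.637  -0.0931  0.053 ]
white 2404.0 324.1 293.0 45.8 [ 0.6119 -0.0868  0.053 ]
white 103.5 346.2 235.0 6.8 [ 0.5501 -0.0596  0.053 ]
```

Request:
step_arm(
  increments=[
    [[10,0,5],[0,-0.03,0]],
    [[15,0,5],[0,-0.033,0]],
    [[15,0,5],[0,0,0]],
    [[15,0,5],[0,0,0]],
    [[10,0,5],[0,0,0]],
    [[0,0,0],[0,0,0]],
    [[0,0,0],[0,0,0]],
  ],
  fingers=1,
)

```text
time: 11.03
eef_pos: [0.6046, -0.0832, 0.2727]
tcp_rot: [0.036, 0.999, -0.003, 0.001]
contact_force: [-0.4, 0.9, -0.2]
opening: 0.999
finger_force: 0.0
```

```bash
python3 st.py; python3 hs.py w7; cp pics/w7.png pics/v.png
python3 - <<'E'
import cv2
a=cv2.imread('pics/w7.png')[100:400,140:500]; cv2.imwrite('pics/w7c.png',cv2.resize(a,(720,600),interpolation=cv2.INTER_CUBIC))
E
```

```text
11.0333 [-0.301  0.114  1.701 -0.006  1.322 -1.798] [ 0.6046 -0.0832  0.2727] [-0.4  0.9 -0.2] [-0.02 -0.04 -0.07] 0.999306540316988 0.0 
 [[-0.997, 0.072, 0.003], [0.072, 0.997, -0.007], [-0.003, -0.006, -1.0]]
brass 2175.0 (291, 202, 52, 59) [[316, 202], [342, 220], [340, 248], [316, 260], [291, 245], [293, 215]]
blue 15740.0 (247, 140, 142, 144)
white 415.5 340.0 234.5 32.4 [ 0.6344 -0.0628  0.053 ]
white 1919.0 316.4 216.1 43.7 [ 0.6116 -0.0876  0.053 ]
white 121.0 338.0 156.8 6.6 [ 0.5497 -0.0602  0.053 ]
```

View pics/w7c.png

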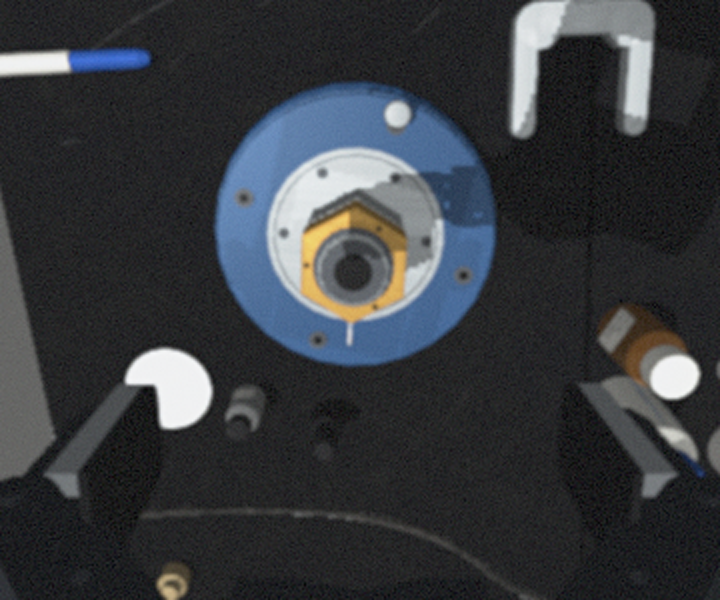

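Crop of the wrist view: housing circle centred at crop (356,222), stud at (397,114), brass hex with corners up/down (flats facing left x=302 / right x=406), so the locknut flats face about ±y.

```bash
cat > hm.py <<'E'
from h import *
from scipy.optimize import least_squares
d=np.load('pics/w7.npz');k=(cams.get_calibration('wrist'),d['e'],d['r']);im=cv2.imread('pics/w7.png');h=cv2.cvtColor(im,cv2.COLOR_BGR2HSV)
def circ(P):
    f=lambda p:np.hypot(P[:,0]-p[0],P[:,1]-p[1])-p[2]
    r=least_squares(f,[.614,-.087,.06],loss='soft_l1',f_scale=.001);return r.x,np.median(abs(r.fun)),len(P)
b=cv2.inRange(h,(95,90,40),(125,255,255))
c=max(cv2.findContours(b,0,1)[0],key=cv2.contourArea)[:,0]
print('rim',circ(np.array([onz(k,*p,.040) for p in c])))
P=[]
for a in np.linspace(0,2*np.pi,180,endpoint=False):
    for r in np.arange(55,30,-.5):
        u,v=318+r*np.cos(a),217+r*np.sin(a)
        if not b[int(round(v)),int(round(u))]: 
            if r<50:P.append(onz(k,u,v,.041))
            break
P=np.array(P);x=circ(P);print('plate',x)
st=np.array([.5497,-.0602]);
# stud top centre: from white blob 338,156.8
for cc in(circ(np.array([onz(k,*p,.040) for p in c]))[0][:2],x[0][:2]):
    o=st-cc;print('stud off',o,np.hypot(*o),'yaw',np.arctan2(o[1],o[0])-np.arctan2(18.5,-70))
# brass vertical edges
y=cv2.inRange(h,(12,120,90),(32,255,255))
for nm,fn in(('L',np.min),('R',np.max)):
    Q=np.array([onz(k,fn(np.where(y[r])[0]),r,.108) for r in range(224,244,2)])[:,:2];m=Q.mean(0);v=np.linalg.svd(Q-m)[2][0];v*=np.sign(v[0]);print(nm,m,np.arctan2(v[1],v[0]))
q=np.where(y);print('bottom corner',q[0].max(),q[1][q[0]==q[0].max()].mean(),onz(k,q[1][q[0]==q[0].max()].mean(),q[0].max(),.108))
E
python3 hm.py
```

```text
rim (array([ 0.61402664, -0.0869601 ,  0.08165154]), np.float64(0.0006387364846085625), 412)
plate (array([ 0.61660105, -0.08728479,  0.05112758]), np.float64(0.00024338441366909824), 161)
stud off [-0.06432664  0.0267601 ] 0.06967079437650273 yaw -0.13584758577712375
stud off [-0.06690105  0.02708479] 0.07217573520074161 yaw -0.1263009530656256
L [ 0.61496453 -0.11022428] -0.09374244448451159
R [ 0.61820397 -0.06358403] -0.17089879066954913
bottom corner 289 458.5 [0.68373101 0.04963293 0.108     ]
```

Request:
step_arm(
  increments=[
    [[-21,17,-10],[0,0,0.026]],
    [[-22,17,-15],[0,0,0]],
    [[-22,17,-15],[0,0,0]],
    [[-22,17,-15],[0,0,0]],
    [[-21,17,-20],[0,0,0]],
    [[-21,17,-25],[0,0,0]],
    [[-21,17,-25],[0,0,0]],
    [[-21,17,-25],[0,0,0]],
  ],
  fingers=0,
)

```text
time: 11.75
eef_pos: [0.4312, 0.0528, 0.1213]
tcp_rot: [0.024, 1.0, -0.003, 0.001]
contact_force: [-0.1, -0.2, -0.5]
opening: 0.5
finger_force: 0.0
```

Request:
step_arm(
  increments=[
    [[0,0,-20],[0,0,0]],
    [[0,0,-20],[0,0,0]],
    [[0,0,-20],[0,0,0]],
    [[0,0,0],[0,0,0]],
    [[0,0,0],[0,0,0]],
  ],
)

```text
time: 12.17
eef_pos: [0.4316, 0.0521, 0.0616]
tcp_rot: [0.023, 1.0, -0.003, -0.001]
contact_force: [0.1, -0.4, 0.4]
opening: 0.5
finger_force: 0.0
```

```bash
python3 st.py
python3 - <<'E'
from h import *
k,im=shot('wrist','w8.png');g=im.mean(2)
print(proj(k,[.4336,.0531,.007]))
for r in range(180,420,20):
    i=np.where(g[r,270:380]>90)[0]+270
    print(r,(i.min(),i.max(),len(i),onz(k,(i.min()+i.max())/2,r,.007).round(4)[:2]) if len(i) else None)
E
```

```text
12.1667 [-0.11  -0.027  2.269 -0.008  0.9   -1.629] [0.4316 0.0521 0.0616] [ 0.1 -0.4  0.4] [ 0.01 -0.02  0.04] 0.49954248754380953 0.0 
 [[-0.999, 0.047, -0.001], [0.047, 0.999, -0.006], [0.001, -0.006, -1.0]]
[319.98976806 262.2644213 ]
180 (np.int64(325), np.int64(329), 5, array([0.383 , 0.0595]))
200 (np.int64(309), np.int64(332), 24, array([0.3946, 0.0552]))
220 (np.int64(308), np.int64(332), 25, array([0.4067, 0.0544]))
240 (np.int64(309), np.int64(332), 24, array([0.4192, 0.0541]))
260 (np.int64(309), np.int64(332), 24, array([0.4321, 0.0535]))
280 (np.int64(309), np.int64(331), 23, array([0.4455, 0.0526]))
300 (np.int64(309), np.int64(334), 26, array([0.4594, 0.0529]))
320 (np.int64(309), np.int64(335), 27, array([0.4737, 0.0526]))
340 (np.int64(308), np.int64(334), 27, array([0.4886, 0.0512]))
360 (np.int64(270), np.int64(375), 106, array([0.504 , 0.0516]))
380 (np.int64(270), np.int64(379), 110, array([0.5201, 0.0522]))
400 None
```

Request:
step_arm(
  increments=[
    [[0,1,-20],[0,0,0]],
    [[0,0,-16],[0,0,0]],
    [[0,0,-12],[0,0,0]],
    [[0,0,-7],[0,0,0]],
    [[0,0,-4],[0,0,0]],
    [[0,0,0],[0,0,0]],
    [[0,0,0],[0,0,0]],
  ],
)

```text
time: 12.8
eef_pos: [0.434, 0.0527, 0.0044]
tcp_rot: [0.024, 1.0, -0.003, 0.002]
contact_force: [-0.3, 0.1, -0.1]
opening: 0.5
finger_force: 0.0
```

Request:
step_arm(
  increments=[
    [[0,0,0],[0,0,0]],
    [[0,0,0],[0,0,0]],
    [[0,0,0],[0,0,0]],
    [[0,0,0],[0,0,0]],
    [[0,0,0],[0,0,0]],
    [[0,0,0],[0,0,0]],
  ],
  fingers=-1,
  grip_force=110,
)

```text
time: 13.3
eef_pos: [0.4338, 0.0528, 0.0047]
tcp_rot: [0.024, 1.0, -0.003, 0.001]
contact_force: [-2.4, 0.9, 6.0]
opening: 0.104
finger_force: 108.2
```

```bash
python3 st.py
```

```text
13.3 [-0.108  0.098  2.279 -0.009  0.762 -1.625] [0.4338 0.0528 0.0047] [-2.4  0.9  6. ] [ 0.02  0.36 -0.06] 0.10404163980723939 108.19459319114685 
 [[-0.999, 0.047, 0.002], [0.047, 0.999, -0.007], [-0.003, -0.007, -1.0]]
```

Request:
step_arm(
  increments=[
    [[0,0,0],[0,0,0]],
    [[0,0,0],[0,0,0]],
    [[0,0,-2],[0,0,0]],
    [[0,0,-1],[0,0,0]],
    [[0,0,0],[0,0,0]],
    [[0,0,0],[0,0,0]],
  ],
  fingers=-0.5,
)

```text
time: 13.8
eef_pos: [0.433, 0.0528, 0.0002]
tcp_rot: [0.024, 1.0, -0.003, 0.001]
contact_force: [-0.1, -0.1, 0.1]
opening: 0.25
finger_force: 0.0
```

Request:
step_arm(
  increments=[
    [[0,0,0],[0,0,0]],
    [[0,0,0],[0,0,0]],
    [[0,0,0],[0,0,0]],
    [[0,0,0],[0,0,0]],
    [[0,0,0],[0,0,0]],
    [[0,0,0],[0,0,0]],
  ],
  fingers=-1,
)

```text
time: 14.3
eef_pos: [0.4332, 0.0529, 0.0008]
tcp_rot: [0.024, 1.0, -0.003, 0.001]
contact_force: [-1.8, 0.7, 5.4]
opening: 0.112
finger_force: 108.1
```

```bash
python3 st.py
```

```text
14.3 [-0.108  0.106  2.28  -0.009  0.754 -1.625] [0.4332 0.0529 0.0008] [-1.8  0.7  5.4] [ 0.16  0.31 -0.08] 0.11237788603643985 108.0546584916624 
 [[-0.999, 0.047, 0.001], [0.047, 0.999, -0.007], [-0.002, -0.006, -1.0]]
```

Request:
step_arm(
  increments=[
    [[0,0,5],[0,0,0]],
    [[0,0,10],[0,0,0]],
    [[0,0,15],[0,0,0]],
    [[0,0,20],[0,0,0]],
    [[0,0,17],[0,0,0]],
    [[0,0,0],[0,0,0]],
  ],
  grip_force=120,
)

```text
time: 14.8
eef_pos: [0.4356, 0.0526, 0.071]
tcp_rot: [0.023, 1.0, -0.004, 0.004]
contact_force: [1.7, 0.2, -1.8]
opening: 0.108
finger_force: 118.1
```

Request:
step_arm(
  increments=[
    [[0,-12,0],[0,0,-0.02]],
    [[0,-18,0],[0,0,-0.02]],
    [[0,-22,0],[0,0,-0.02]],
    [[0,-22,0],[0,0,-0.023]],
    [[0,-20,0],[0,0,0]],
    [[0,-16,0],[0,0,0]],
    [[0,-8,0],[0,0,0]],
    [[0,0,0],[0,0,0]],
  ],
)

```text
time: 15.47
eef_pos: [0.4327, -0.0662, 0.0668]
tcp_rot: [0.066, 0.998, -0.003, 0.0]
contact_force: [-0.3, -0.0, -2.6]
opening: 0.108
finger_force: 118.2
```

```bash
python3 st.py
python3 - <<'E'
from h import *
k,im=shot('wrist','w9.png');np.savez('pics/w9.npz',e=k[1],r=k[2]);g=im.mean(2)
s=readout.get_state()
for r in list(range(160,400,20)):
    i=np.where(g[r,280:360]>90)[0]+280
    print(r,(i.min(),i.max(),len(i),onz(k,(i.min()+i.max())/2,r,s['eef_pos'][2]+.006).round(4)[:2]) if len(i) else None)
h=cv2.cvtColor(im,cv2.COLOR_RGB2HSV);b=cv2.inRange(h,(105,130,60),(125,255,255));b[:,:290]=0;b[:,350:]=0;b[260:]=0
ys=np.where(b);print(np.unique(ys[0]))
E
```

```text
15.4667 [-0.381 -0.032  2.262 -0.008  0.909 -1.814] [ 0.4327 -0.0662  0.0668] [-0.3 -0.  -2.6] [0.03 0.1  0.03] 0.10795338098022442 118.23180198669434 
 [[-0.991, 0.132, 0.0], [0.132, 0.991, -0.007], [-0.001, -0.007, -1.0]]
160 None
180 None
200 None
220 (np.int64(303), np.int64(337), 35, array([ 0.3949, -0.0597]))
240 (np.int64(304), np.int64(336), 33, array([ 0.4035, -0.0609]))
260 (np.int64(303), np.int64(336), 34, array([ 0.4124, -0.0623]))
280 (np.int64(295), np.int64(345), 51, array([ 0.4216, -0.0633]))
300 (np.int64(291), np.int64(349), 51, array([ 0.4311, -0.0645]))
320 (np.int64(298), np.int64(342), 35, array([ 0.441 , -0.0658]))
340 (np.int64(308), np.int64(331), 24, array([ 0.4512, -0.0674]))
360 (np.int64(307), np.int64(333), 27, array([ 0.4618, -0.0686]))
380 (np.int64(305), np.int64(334), 30, array([ 0.4728, -0.0703]))
[211 212 213 214 215 216 217 218 219 220 221 222 223 224 225 226 227 228
 229 230 231 232 233 234 235 236 237 238 239 240 241 242 243 244]
```

Request:
step_arm(
  increments=[
    [[0,1,-3],[0,0,0]],
    [[0,0,-3],[0,0,0]],
    [[5,-1,0],[0,0,0]],
    [[5,-1,0],[0,0,0]],
    [[5,0,0],[0,0,0]],
    [[5,-1,0],[0,0,0]],
    [[0,0,0],[0,0,0]],
  ],
)

```text
time: 16.1
eef_pos: [0.4547, -0.0675, 0.062]
tcp_rot: [0.065, 0.998, -0.004, 0.002]
contact_force: [0.3, 0.8, -2.9]
opening: 0.104
finger_force: 118.2
```

```bash
cat > ax.py <<'E'
from h import *
import sys
k,im=shot('wrist',sys.argv[1]+'.png');np.savez(f'pics/{sys.argv[1]}.npz',e=k[1],r=k[2]);g=im.mean(2);s=readout.get_state();P=[]
z=s['eef_pos'][2]+.006
for r in list(range(222,276,6))+list(range(338,370,8)):
    i=np.where(g[r,285:355]>90)[0]+285
    if len(i)>18 and len(i)<40:P.append(onz(k,(i.min()+i.max())/2,r,z)[:2])
P=np.array(P);m=P.mean(0);v=np.linalg.svd(P-m)[2][0];v*=np.sign(v[0]);yaw=np.arctan2(v[1],v[0])
C=np.array([.616,-.0872]);w=C-m;h=np.array([np.cos(-.13),np.sin(-.13)])
print('yaw',yaw.round(4),'axis passes nut centre by (left+) mm',-1000*(v[0]*w[1]-v[1]*w[0]),len(P))
h_=cv2.cvtColor(im,cv2.COLOR_RGB2HSV);b=cv2.inRange(h_,(105,130,60),(125,255,255));b[:,:290]=0;b[:,350:]=0;b[255:]=0
t=onz(k,320,np.where(b)[0].min(),z+.0)[:2];print('tail to axis mm (home=148)',1000*(C-t)@h,'by tcp',1000*(C-s['eef_pos'][:2])@h,'(home=105)')
E
python3 st.py; python3 ax.py w10
```

```text
16.1 [-0.365  0.027  2.215 -0.008  0.895 -1.802] [ 0.4547 -0.0675  0.062 ] [ 0.3  0.8 -2.9] [ 0.05  0.14 -0.03] 0.1041819169573978 118.23137283325195 
 [[-0.992, 0.129, 0.003], [0.129, 0.992, -0.007], [-0.004, -0.007, -1.0]]
yaw -0.1228 axis passes nut centre by (left+) mm 0.9195194816942788 13
tail to axis mm (home=148) 204.1373925404064 by tcp 163.1848016152511 (home=105)
```

Request:
step_arm(
  increments=[
    [[4,-1,0],[0,0,0]],
    [[4,-1,0],[0,0,0]],
    [[4,-1,0],[0,0,0]],
    [[4,0,0],[0,0,0]],
    [[4,-1,0],[0,0,0]],
    [[4,0,0],[0,0,0]],
    [[0,0,0],[0,0,0]],
  ],
)

```text
time: 16.73
eef_pos: [0.4781, -0.0714, 0.0617]
tcp_rot: [0.065, 0.998, -0.004, 0.001]
contact_force: [-0.6, -0.1, -2.4]
opening: 0.107
finger_force: 118.2
```

```bash
python3 st.py; python3 ax.py w11
```

```text
16.7333 [-0.355  0.08   2.159 -0.008  0.898 -1.791] [ 0.4781 -0.0714  0.0617] [-0.6 -0.1 -2.4] [ 0.03  0.13 -0.04] 0.10714302778199071 118.24970483779907 
 [[-0.992, 0.13, 0.002], [0.13, 0.992, -0.007], [-0.003, -0.007, -1.0]]
yaw -0.1162 axis passes nut centre by (left+) mm 0.852294309243818 13
tail to axis mm (home=148) 180.378187912239 by tcp 139.22071855896053 (home=105)
```

Request:
step_arm(
  increments=[
    [[4,-1,0],[0,0,0]],
    [[4,-1,0],[0,0,0]],
    [[4,0,0],[0,0,0]],
    [[4,-1,0],[0,0,0]],
    [[4,0,0],[0,0,0]],
    [[4,-1,0],[0,0,0]],
    [[3,0,0],[0,0,0]],
    [[0,0,0],[0,0,0]],
  ],
)

```text
time: 17.45
eef_pos: [0.5051, -0.0754, 0.0617]
tcp_rot: [0.065, 0.998, -0.003, 0.001]
contact_force: [0.5, 0.6, -2.4]
opening: 0.109
finger_force: 118.3
```

```bash
python3 st.py; python3 ax.py w12
```

```text
17.45 [-0.344  0.138  2.095 -0.008  0.904 -1.78 ] [ 0.5051 -0.0754  0.0617] [ 0.5  0.6 -2.4] [0.15 0.05 0.04] 0.10887816236050968 118.27081203460693 
 [[-0.992, 0.13, 0.002], [0.13, 0.992, -0.007], [-0.003, -0.007, -1.0]]
yaw -0.1302 axis passes nut centre by (left+) mm -1.5014758067108356 13
tail to axis mm (home=148) 153.1497278430462 by tcp 111.7762693402231 (home=105)
```

Request:
step_arm(
  increments=[
    [[2,0,0],[0,0,0]],
    [[2,-0.5,0],[0,0,0]],
    [[1.5,0,0],[0,0,0]],
    [[1.5,-0.5,0],[0,0,0]],
    [[0,0,0],[0,0,0]],
  ],
)

```text
time: 17.92
eef_pos: [0.5076, -0.0754, 0.0601]
tcp_rot: [0.065, 0.998, -0.003, -0.004]
contact_force: [-8.2, 1.0, 1.2]
opening: 0.109
finger_force: 118.6
```

```bash
python3 st.py
```

```text
17.9167 [-0.342  0.152  2.083 -0.009  0.914 -1.777] [ 0.5076 -0.0754  0.0601] [-8.2  1.   1.2] [ 0.14  1.39 -0.04] 0.10918598286609246 118.58812808990479 
 [[-0.992, 0.129, -0.009], [0.129, 0.992, -0.005], [0.008, -0.006, -1.0]]
```

Request:
step_arm(
  increments=[
    [[-1,0,-3],[0,0,0]],
    [[0,0,-3],[0,0,0]],
    [[0,0,-3],[0,0,0]],
    [[0,0,-3],[0,0,0]],
    [[0,0,0],[0,0,0]],
  ],
)

```text
time: 18.33
eef_pos: [0.5076, -0.0755, 0.0484]
tcp_rot: [0.065, 0.998, -0.003, -0.003]
contact_force: [-6.5, 1.1, 1.7]
opening: 0.108
finger_force: 118.7
```

```bash
python3 st.py; python3 ax.py w13
```

```text
18.3333 [-0.342  0.17   2.088 -0.009  0.887 -1.778] [ 0.5076 -0.0755  0.0484] [-6.5  1.1  1.7] [0.19 0.95 0.02] 0.1075640486363443 118.71863722801208 
 [[-0.992, 0.129, -0.006], [0.129, 0.992, -0.005], [0.005, -0.006, -1.0]]
yaw -0.153 axis passes nut centre by (left+) mm -4.855621390059054 7
tail to axis mm (home=148) 151.03532607237506 by tcp 109.08834303415117 (home=105)
```

Request:
step_arm(
  increments=[
    [[0,0,-2],[0,0,0]],
    [[0,0,-2],[0,0,0]],
    [[0,0,-2],[0,0,0]],
    [[0,0,-1],[0,0,0]],
    [[0,0,0],[0,0,0]],
  ],
)

```text
time: 18.8
eef_pos: [0.5075, -0.0755, 0.0417]
tcp_rot: [0.065, 0.998, -0.003, -0.003]
contact_force: [-8.6, 1.5, 2.4]
opening: 0.11
finger_force: 118.8
```

```bash
python3 st.py
```

```text
18.8 [-0.342  0.182  2.09  -0.009  0.874 -1.778] [ 0.5075 -0.0755  0.0417] [-8.6  1.5  2.4] [0.28 1.03 0.02] 0.11039822903736037 118.82968425750732 
 [[-0.992, 0.129, -0.006], [0.129, 0.992, -0.005], [0.005, -0.006, -1.0]]
```

Request:
step_arm(
  increments=[
    [[0,0,-1],[0,0,0]],
    [[0,0,-1],[0,0,0]],
    [[0,0,-1],[0,0,0]],
    [[0,0,0],[0,0,0]],
    [[0,0,0],[0,0,0]],
  ],
)

```text
time: 19.22
eef_pos: [0.5076, -0.0755, 0.0396]
tcp_rot: [0.065, 0.998, -0.003, -0.003]
contact_force: [-10.5, 2.1, 6.3]
opening: 0.109
finger_force: 119.4
```

```bash
python3 st.py
python3 - <<'E'
from h import *
# head/stud/nut geometry from the fixed cameras: where is the tail end (blue) in scene+top
s=readout.get_state()
P={}
for n in('scene','top'):
    k,im=shot(n,n+'13.png');P[n]=proj(k,[.6166-.148*.9916,-.0872+.148*.1296,.047]).round(1).tolist();print(n,P[n])
E
```

```text
19.2167 [-0.342  0.186  2.09  -0.009  0.87  -1.778] [ 0.5076 -0.0755  0.0396] [-10.5   2.1   6.3] [0.29 1.3  0.09] 0.10862360052308304 119.35155987739563 
 [[-0.992, 0.129, -0.006], [0.129, 0.992, -0.005], [0.006, -0.006, -1.0]]
scene [349.2, 318.0]
top [383.1, 294.7]
```

Request:
step_arm(
  increments=[
    [[0,0,0],[0,0,0]],
    [[0,0,0],[0,0,0]],
    [[0,0,0],[0,0,0]],
    [[0,0,0],[0,0,0]],
    [[0,0,10],[0,0,0]],
    [[0,0,20],[0,0,0]],
    [[0,0,30],[0,0,0]],
    [[0,0,30],[0,0,0]],
  ],
  fingers=-0.3,
)

```text
time: 19.98
eef_pos: [0.5097, -0.076, 0.1305]
tcp_rot: [0.065, 0.998, -0.003, 0.0]
contact_force: [1.5, -1.2, 0.3]
opening: 0.351
finger_force: 0.0
```

Request:
step_arm(
  increments=[
    [[0,0,30],[0,0,0]],
    [[10,-2,30],[0,0,0]],
    [[20,-2,30],[0,0,0]],
    [[20,-2,30],[0,0,0]],
    [[10,-2,20],[0,0,0]],
    [[0,0,0],[0,0,0]],
    [[0,0,0],[0,0,0]],
  ],
  fingers=1,
)

```text
time: 20.57
eef_pos: [0.571, -0.0844, 0.2715]
tcp_rot: [0.065, 0.998, -0.004, 0.002]
contact_force: [-0.7, -0.2, -0.5]
opening: 1.0
finger_force: 0.0
```

```bash
python3 st.py
python3 - <<'E'
from h import *
k,im=shot('wrist','w14.png');np.savez('pics/w14.npz',e=k[1],r=k[2])
C=np.array([.616,-.0872]);h=np.array([np.cos(-.13),np.sin(-.13)]);n=np.array([-h[1],h[0]])
L=lambda x,y,z:proj(k,np.r_[C+x*h+y*n,z])
print('expected px tail',L(-.148,0,.047),'stud',L(-.07,.0185,.053),'axis',L(0,0,.108),'tips',L(.026,.033,.054),L(.026,-.033,.054))
hs=cv2.cvtColor(im,cv2.COLOR_RGB2HSV);b=cv2.inRange(hs,(105,130,60),(125,255,255));cs=[c for c in cv2.findContours(b,0,2)[0] if cv2.contourArea(c)>20]
for c in cs: print('blue',cv2.boundingRect(c),cv2.contourArea(c))
# handle profile at several stations: brightness across local y
g=im.mean(2)
for x in(-.14,-.13,-.12,-.11,-.10,-.09,-.08,-.06):
    ys=np.arange(-.03,.0305,.001);p=[L(x,y,.047) for y in ys];v=[im[int(round(q[1])),int(round(q[0]))].astype(int) for q in p]
    w=[y for y,c in zip(ys,v) if c.mean()>100 and c[2]-c[0]<40]
    print(x,'white y range',(min(w)*1e3,max(w)*1e3,len(w)) if w else None)
y=cv2.inRange(hs,(12,120,90),(32,255,255));print('brass',cv2.boundingRect(max(cv2.findContours(y,0,2)[0],key=cv2.contourArea)))
E
```

```text
20.5667 [-0.32   0.039  1.782 -0.006  1.313 -1.759] [ 0.571  -0.0844  0.2715] [-0.7 -0.2 -0.5] [-0.    0.03  0.05] 0.9998772204560994 0.0 
 [[-0.992, 0.13, 0.004], [0.13, 0.992, -0.008], [-0.005, -0.007, -1.0]]
expected px tail [323.22639864 109.37355614] stud [340.22046176 186.41044598] axis [322.8571604 265.5501554] tips [351.43400495 270.46600948] [294.05759697 270.27847637]
blue (261, 170, 131, 138) 3217.0
blue (259, 170, 56, 44) 189.5
blue (180, 159, 39, 14) 366.0
blue (314, 106, 16, 12) 152.5
-0.14 white y range None
-0.13 white y range (np.float64(-6.999999999999979), np.float64(5.000000000000032), 13)
-0.12 white y range (np.float64(-7.99999999999998), np.float64(5.000000000000032), 14)
-0.11 white y range (np.float64(-7.99999999999998), np.float64(5.000000000000032), 14)
-0.1 white y range (np.float64(-7.99999999999998), np.float64(4.000000000000031), 13)
-0.09 white y range (np.float64(-7.99999999999998), np.float64(5.000000000000032), 14)
-0.08 white y range (np.float64(-7.99999999999998), np.float64(5.000000000000032), 14)
-0.06 white y range (np.float64(-7.99999999999998), np.float64(6.000000000000033), 15)
brass (299, 234, 49, 58)
```

Run:
```python
from h import *
h=np.array([np.cos(-.13),np.sin(-.13)])
for f in('w7','w14'):
    d=np.load(f'pics/{f}.npz');k=(cams.get_calibration('wrist'),d['e'],d['r']);im=cv2.imread(f'pics/{f}.png');H=cv2.cvtColor(im,cv2.COLOR_BGR2HSV)
    y=cv2.inRange(H,(12,120,90),(32,255,255));c=max(cv2.findContours(y,0,1)[0],key=cv2.contourArea)[:,0]
    far=c[c[:,1]==c[:,1].max()].mean(0);near=c[c[:,1]==c[:,1].min()].mean(0)
    print(f,'far',far,onz(k,*far,.108)[:2]-.0289*h,'near(low edge)',near,onz(k,*near,.083)[:2]+.0289*h)
    # dark bore of spindle at top (z .118)
    x,yy,w,hh=cv2.boundingRect(c);g=im.mean(2);roi=(g[yy:yy+hh,x:x+w]<45).astype(np.uint8)
    n,l,st,ce=cv2.connectedComponentsWithStats(roi)
    for i in range(1,n):
        if st[i,4]>30: print(' dark',st[i],ce[i]+[x,yy],onz(k,*(ce[i]+[x,yy]),.118)[:2])
```

```text
w7 far [316. 260.] [ 0.61492442 -0.08572258] near(low edge) [316. 202.] [ 0.61968017 -0.08975044]
 dark [22 25  9  8 32] [317.40625 229.90625] [ 0.61108007 -0.0855843 ]
 dark [19 28 14 14 70] [316.38571429 238.12857143] [ 0.61882007 -0.08709538]
w14 far [324. 291.] [ 0.61422069 -0.08573632] near(low edge) [322. 234.] [ 0.61966227 -0.08861097]
 dark [ 17  29  15  15 177] [322.98305085 269.82485876] [ 0.61658393 -0.08716724]
```

Request:
step_arm(
  increments=[
    [[15,-1,-15],[0,0,0]],
    [[15,-1,-20],[0,0,0]],
    [[15,-2,-25],[0,0,0]],
    [[0,0,-30],[0,0,0]],
    [[0,0,-30],[0,0,0]],
    [[0,0,-20],[0,0,0]],
    [[0,0,0],[0,0,0]],
  ],
  grip_force=100,
)

```text
time: 21.2
eef_pos: [0.6092, -0.0865, 0.1209]
tcp_rot: [0.065, 0.998, -0.002, -0.007]
contact_force: [-0.6, 0.3, -0.5]
opening: 1.003
finger_force: 0.0
```

```bash
python3 st.py
```

```text
21.2 [-0.303  0.275  1.804 -0.007  1.076 -1.74 ] [ 0.6092 -0.0865  0.1209] [-0.6  0.3 -0.5] [-0.01  0.09  0.08] 1.002545380268233 0.0 
 [[-0.991, 0.13, -0.014], [0.13, 0.992, -0.002], [0.014, -0.004, -1.0]]
```

Request:
step_arm(
  increments=[
    [[3,-1,-10],[0,-0.007,0]],
    [[3,0,-10],[0,0,0]],
    [[0,0,-10],[0,0,0]],
    [[0,0,0],[0,0,0]],
    [[0,0,0],[0,0,0]],
  ],
)

```text
time: 21.62
eef_pos: [0.621, -0.0891, 0.0993]
tcp_rot: [0.065, 0.998, -0.003, 0.004]
contact_force: [-0.4, -0.5, 1.1]
opening: 1.002
finger_force: 0.0
```

```bash
python3 st.py
```

```text
21.6167 [-0.302  0.315  1.798 -0.005  1.02  -1.741] [ 0.621  -0.0891  0.0993] [-0.4 -0.5  1.1] [-0.02  0.07  0.02] 1.00229112158321 0.0 
 [[-0.992, 0.13, 0.007], [0.13, 0.992, -0.007], [-0.008, -0.006, -1.0]]
```

Request:
step_arm(
  increments=[
    [[-3,1,-5],[0,0.003,0]],
    [[-2,0,-5],[0,0.003,0]],
    [[0,0,-3],[0,0,0]],
    [[0,0,0],[0,0,0]],
    [[0,0,0],[0,0,0]],
    [[0,0,0],[0,0,0]],
  ],
)

```text
time: 22.12
eef_pos: [0.6163, -0.0882, 0.0867]
tcp_rot: [0.065, 0.998, -0.003, 0.001]
contact_force: [0.3, 0.0, -0.4]
opening: 0.997
finger_force: 0.0
```

```bash
python3 st.py
```

```text
22.1167 [-0.303  0.324  1.812 -0.007  1.001 -1.739] [ 0.6163 -0.0882  0.0867] [ 0.3  0.  -0.4] [-0.05 -0.02  0.02] 0.9968027127241094 0.0 
 [[-0.992, 0.13, 0.002], [0.13, 0.992, -0.007], [-0.003, -0.007, -1.0]]
```

Request:
step_arm(
  increments=[
    [[0,0,0],[0,0,0]],
    [[0,0,0],[0,0,0]],
    [[0,0,0],[0,0,0]],
    [[0,0,0],[0,0,0]],
    [[0,0,0],[0,0,0]],
    [[0,0,0],[0,0,0]],
  ],
  fingers=-1,
  grip_force=70,
)

```text
time: 22.62
eef_pos: [0.6163, -0.0885, 0.0872]
tcp_rot: [0.065, 0.998, -0.004, 0.001]
contact_force: [-2.1, -2.0, 3.5]
opening: 0.57
finger_force: 73.7
```

```bash
python3 st.py
```

```text
22.6167 [-0.303  0.324  1.812 -0.008  1.002 -1.74 ] [ 0.6163 -0.0885  0.0872] [-2.1 -2.   3.5] [-0.11  0.28  0.27] 0.5699563514194005 73.6825704574585 
 [[-0.992, 0.129, 0.002], [0.129, 0.992, -0.008], [-0.003, -0.007, -1.0]]
```

Request:
step_arm(
  increments=[
    [[0,0,0],[0,0,-0.03]],
    [[0,0,0],[0,0,-0.05]],
    [[0,0,0],[0,0,-0.05]],
    [[0,0,0],[0,0,-0.05]],
    [[0,0,0],[0,0,-0.05]],
    [[0,0,0],[0,0,-0.05]],
    [[0,0,0],[0,0,-0.05]],
    [[0,0,0],[0,0,0]],
  ],
)

```text
time: 23.28
eef_pos: [0.6163, -0.0884, 0.0872]
tcp_rot: [0.228, 0.974, -0.004, 0.001]
contact_force: [-2.3, -1.8, 5.2]
opening: 0.569
finger_force: 73.8
```

```bash
python3 st.py
```

```text
23.2833 [-0.302  0.325  1.81  -0.009  1.004 -1.408] [ 0.6163 -0.0884  0.0872] [-2.3 -1.8  5.2] [-0.24  0.36 -0.1 ] 0.5690223351474384 73.83748054504395 
 [[-0.896, 0.444, -0.0], [0.444, 0.896, -0.008], [-0.003, -0.007, -1.0]]
```

```bash
cat > pr.py <<'E'
from h import *
import sys
k,im=shot('wrist',sys.argv[1]+'.png')
C=np.array([.616,-.0872]);h=np.array([np.cos(-.13),np.sin(-.13)]);n=np.array([-h[1],h[0]])
for x in(-.135,-.13,-.12,-.11,-.10,-.09,-.08,-.07,-.06):
    w=[]
    for y in np.arange(-.04,.0405,.001):
        q=proj(k,np.r_[C+x*h+y*n,.047])
        if 0<=q[0]<639.4 and 0<=q[1]<479.4:
            c=im[int(round(q[1])),int(round(q[0]))].astype(int)
            if c.mean()>95 and c[2]-c[0]<40: w.append(round(y*1e3))
    print(x,w)
E
python3 pr.py w15
```

```text
-0.135 [2, 3, 4, 5, 6, 7, 8, 9, 10, 11, 12, 13, 14, 15, 16]
-0.13 [2, 3, 4, 5, 6, 7, 8, 9, 10, 11, 12, 13, 14, 15, 16]
-0.12 [1, 2, 3, 4, 5, 6, 7, 8, 9, 10, 11, 12, 13, 14, 15]
-0.11 [1, 2, 3, 4, 5, 6, 7, 8, 9, 10, 11, 12, 13, 14, 15, 32]
-0.1 [11, 13, 14]
-0.09 [-1, 0, 1, 2, 3, 4, 5, 6, 7, 8, 9, 10, 11, 12, 13]
-0.08 [-1, 0, 1, 2, 3, 4, 5, 6, 7, 8, 9, 10, 11, 12, 13]
-0.07 [-2, -1, 0, 1, 2, 3, 4, 5, 6, 7, 8, 9, 10, 11, 12, 13, 14, 15, 16, 17, 18, 19, 20, 21, 22, 23, 24, 25]
-0.06 [-2, -1, 0, 1, 2, 3, 4, 5, 6, 7, 8, 9, 10, 11, 15, 16, 17, 18, 19, 20, 21, 22]
```

Handle now rests against the stud as intended; continue turning.

Request:
step_arm(
  increments=[
    [[0,0,0],[0,0,-0.05]],
    [[0,0,0],[0,0,-0.05]],
    [[0,0,0],[0,0,-0.05]],
    [[0,0,0],[0,0,-0.05]],
    [[0,0,0],[0,0,-0.05]],
    [[0,0,0],[0,0,-0.05]],
    [[0,0,0],[0,0,-0.05]],
    [[0,0,0],[0,0,-0.05]],
  ],
)

```text
time: 24.0
eef_pos: [0.6164, -0.0883, 0.0872]
tcp_rot: [0.416, 0.909, -0.004, 0.0]
contact_force: [-2.8, 0.1, 5.1]
opening: 0.566
finger_force: 74.2
```

```bash
python3 st.py
```

```text
24.0 [-0.302  0.326  1.808 -0.009  1.007 -1.009] [ 0.6164 -0.0883  0.0872] [-2.8  0.1  5.1] [-0.03  0.27  0.63] 0.5662409419816364 74.15204644203186 
 [[-0.653, 0.757, -0.003], [0.757, 0.653, -0.007], [-0.004, -0.007, -1.0]]
```

Request:
step_arm(
  increments=[
    [[0,0,0],[0,0,-0.05]],
    [[0,0,0],[0,0,-0.05]],
    [[0,0,0],[0,0,-0.05]],
    [[0,0,0],[0,0,-0.05]],
    [[0,0,0],[0,0,-0.05]],
    [[0,0,0],[0,0,-0.04]],
  ],
)

```text
time: 24.5
eef_pos: [0.6165, -0.0883, 0.0872]
tcp_rot: [0.543, 0.84, -0.004, -0.0]
contact_force: [-2.1, -1.1, 5.2]
opening: 0.566
finger_force: 74.2
```

```bash
python3 st.py
```

```text
24.5 [-0.302  0.327  1.807 -0.008  1.009 -0.72 ] [ 0.6165 -0.0883  0.0872] [-2.1 -1.1  5.2] [-0.03  0.28  0.64] 0.5655281864463888 74.15642023086548 
 [[-0.41, 0.912, -0.004], [0.912, 0.41, -0.006], [-0.004, -0.006, -1.0]]
```

Request:
step_arm(
  increments=[
    [[0,0,0],[0,0,-0.03]],
    [[0,0,0],[0,0,-0.03]],
    [[0,0,0],[0,0,-0.03]],
    [[0,0,0],[0,0,-0.03]],
    [[0,0,0],[0,0,0]],
  ],
)

```text
time: 24.92
eef_pos: [0.6165, -0.0882, 0.0872]
tcp_rot: [0.593, 0.806, -0.003, -0.0]
contact_force: [-1.9, -1.2, 5.7]
opening: 0.572
finger_force: 74.0
```

```bash
python3 st.py
```

```text
24.9167 [-0.302  0.328  1.807 -0.008  1.01  -0.601] [ 0.6165 -0.0882  0.0872] [-1.9 -1.2  5.7] [-0.09  0.36  0.23] 0.5717110298823049 73.95645260810852 
 [[-0.298, 0.955, -0.005], [0.955, 0.298, -0.005], [-0.004, -0.006, -1.0]]
```

Request:
step_arm(
  increments=[
    [[0,0,0],[0,0,-0.02]],
    [[0,0,0],[0,0,-0.02]],
    [[0,0,0],[0,0,-0.02]],
  ],
)

```text
time: 25.17
eef_pos: [0.6165, -0.0882, 0.0872]
tcp_rot: [0.616, 0.788, -0.004, -0.0]
contact_force: [-1.6, -1.0, 4.7]
opening: 0.57
finger_force: 74.1
```

```bash
python3 st.py
```

```text
25.1667 [-0.302  0.328  1.807 -0.008  1.01  -0.542] [ 0.6165 -0.0882  0.0872] [-1.6 -1.   4.7] [0.   0.23 0.64] 0.5702522999092061 74.07681941986084 
 [[-0.241, 0.97, -0.005], [0.97, 0.241, -0.005], [-0.004, -0.006, -1.0]]
```

Request:
step_arm(
  increments=[
    [[0,0,0],[0,0,-0.025]],
    [[0,0,0],[0,0,-0.025]],
    [[0,0,0],[0,0,-0.025]],
  ],
)

```text
time: 25.42
eef_pos: [0.6165, -0.0884, 0.0872]
tcp_rot: [0.643, 0.766, -0.004, -0.0]
contact_force: [-1.2, -0.3, 5.0]
opening: 0.566
finger_force: 75.1
```

```bash
python3 st.py
```

```text
25.4167 [-0.302  0.328  1.806 -0.009  1.011 -0.47 ] [ 0.6165 -0.0884  0.0872] [-1.2 -0.3  5. ] [0.09 0.19 1.91] 0.5662852482653635 75.0662112236023 
 [[-0.172, 0.985, -0.005], [0.985, 0.172, -0.006], [-0.005, -0.006, -1.0]]
```

Request:
step_arm(
  increments=[
    [[0,0,0],[0,0,-0.02]],
    [[0,0,0],[0,0,-0.01]],
    [[0,0,0],[0,0,0]],
    [[0,0,0],[0,0,0]],
  ],
)

```text
time: 25.75
eef_pos: [0.6164, -0.0884, 0.0872]
tcp_rot: [0.653, 0.757, -0.005, 0.0]
contact_force: [-1.3, 0.2, 5.0]
opening: 0.567
finger_force: 75.5
```

```bash
python3 st.py; python3 pr.py w16
```

```text
25.75 [-0.302  0.328  1.806 -0.01   1.011 -0.444] [ 0.6164 -0.0884  0.0872] [-1.3  0.2  5. ] [0.09 0.19 2.28] 0.5671360949967644 75.47569155693054 
 [[-0.147, 0.989, -0.006], [0.989, 0.147, -0.007], [-0.006, -0.007, -1.0]]
-0.135 [3, 4, 5, 6, 7, 8, 9, 10, 11, 12, 13, 14, 15, 16, 17, 18]
-0.13 [-6, -5, -4, 3, 4, 5, 6, 7, 8, 9, 10, 11, 12, 13, 14, 15, 16, 17, 18]
-0.12 [2, 3, 4, 5, 6, 7, 8, 9, 10, 11, 12, 13, 14, 15, 16, 17]
-0.11 [1, 2, 3, 4, 5, 6, 7, 8, 9, 10, 11, 12, 13, 14, 15, 16]
-0.1 [14, 15, 40]
-0.09 [-1, 0, 1, 2, 3, 4, 5, 6, 7, 8, 9, 10, 11, 12, 13, 14]
-0.08 [-1, 0, 1, 2, 3, 4, 5, 6, 7, 8, 9, 10, 11, 12, 13, 14]
-0.07 [-2, -1, 0, 1, 2, 3, 4, 5, 6, 7, 8, 9, 10, 11, 12, 13, 14, 15, 16, 17, 18, 19, 20, 21, 22, 23, 24, 25, 26]
-0.06 [-2, -1, 0, 1, 2, 3, 4, 5, 6, 7, 8, 9, 10, 11, 16, 17, 18, 23, 24, 25]
```

Request:
step_arm(
  increments=[
    [[0,0,0],[0,0,0]],
    [[0,0,0],[0,0,0]],
    [[0,0,0],[0,0,0]],
    [[0,0,0],[0,0,0]],
    [[0,0,10],[0,0,0]],
    [[0,0,20],[0,0,0]],
    [[0,0,30],[0,0,0]],
    [[0,0,30],[0,0,0]],
  ],
  fingers=1,
)

```text
time: 26.47
eef_pos: [0.6154, -0.088, 0.1769]
tcp_rot: [0.658, 0.753, -0.004, -0.002]
contact_force: [-0.3, -0.5, 0.8]
opening: 1.001
finger_force: 0.0
```

Request:
step_arm(
  increments=[
    [[0,0,10],[0,0,0.12]],
    [[-10,2,0],[0,0,0.12]],
    [[-15,3,0],[0,0,0.12]],
    [[-15,3,0],[0,0,0.12]],
    [[-15,3,0],[0,0,0.12]],
    [[-15,3,0],[0,0,0.12]],
    [[-15,3,0],[0,0,0.12]],
    [[-15,3,0],[0,0,0.12]],
  ],
  fingers=0,
)

```text
time: 27.13
eef_pos: [0.5156, -0.0681, 0.1872]
tcp_rot: [0.233, 0.973, -0.003, 0.001]
contact_force: [0.1, -0.4, 0.4]
opening: 0.504
finger_force: 0.0
```

Request:
step_arm(
  increments=[
    [[-10,4,0],[0,0,0.12]],
    [[0,0,0],[0,0,0.12]],
    [[0,0,-10],[0,0,0.02]],
    [[0,0,-20],[0,0,0]],
    [[0,0,-20],[0,0,0]],
    [[0,0,0],[0,0,0]],
    [[0,0,0],[0,0,0]],
  ],
)

```text
time: 27.72
eef_pos: [0.5053, -0.064, 0.1352]
tcp_rot: [0.108, 0.994, -0.003, -0.0]
contact_force: [-0.8, 0.9, -0.1]
opening: 0.5
finger_force: 0.0
```

```bash
python3 st.py
cat > gr.py <<'E'
from h import *
import sys
k,im=shot('wrist',sys.argv[1]+'.png');s=readout.get_state();g=im.mean(2);z=float(sys.argv[2]);P=[]
h=cv2.cvtColor(im,cv2.COLOR_RGB2HSV)
m=((g>95)&(h[:,:,1]<60)).astype(np.uint8)
for r in range(150,330,8):
    i=np.where(m[r,250:390])[0]+250
    i=i[np.abs(i-np.median(i))<22] if len(i) else i
    if 15<len(i)<45:
        p=onz(k,(i.min()+i.max())/2,r,z);P.append(p[:2]);print(r,i.min(),i.max(),p[:2].round(4))
P=np.array(P);mm=np.median(P,0);p=np.polyfit(P[:,0],P[:,1],1);print('slope',p[0],'y at tcp x',np.polyval(p,s['eef_pos'][0]),'tcp',s['eef_pos'].round(4),'tool slope',(R.from_quat(s['tcp_rot']).as_matrix()[1,0]/R.from_quat(s['tcp_rot']).as_matrix()[0,0]).round(4))
E
python3 gr.py w17 .047
```

```text
27.7167 [-0.322  0.024  2.059 -0.007  1.058 -1.673] [ 0.5053 -0.064   0.1352] [-0.8  0.9 -0.1] [0.02 0.   0.02] 0.5000367099394601 0.0 
 [[-0.977, 0.215, -0.002], [0.215, 0.977, -0.006], [0.0, -0.006, -1.0]]
214 308 327 [ 0.4835 -0.06  ]
222 308 327 [ 0.4892 -0.0613]
230 308 327 [ 0.4948 -0.0625]
238 309 327 [ 0.5007 -0.0635]
246 309 327 [ 0.5065 -0.0648]
254 308 328 [ 0.5124 -0.0661]
262 308 328 [ 0.5184 -0.0674]
278 309 328 [ 0.5308 -0.0697]
286 310 328 [ 0.5371 -0.0708]
294 310 345 [ 0.5448 -0.0659]
302 310 346 [ 0.5513 -0.0669]
310 310 339 [ 0.5573 -0.0709]
318 310 329 [ 0.5631 -0.0761]
326 300 342 [ 0.5701 -0.0764]
slope -0.15694373267677442 y at tcp x -0.06426601789642655 tcp [ 0.5063 -0.0643  0.1366] tool slope -0.22
```

Request:
step_arm(
  increments=[
    [[0,-1,-15],[0,0,0.016]],
    [[0,0,-20],[0,0,0]],
    [[0,0,-20],[0,0,0]],
    [[0,0,-18],[0,0,0]],
    [[0,0,-12],[0,0,0]],
    [[0,0,-7],[0,0,0]],
    [[0,0,0],[0,0,0]],
    [[0,0,0],[0,0,0]],
  ],
)

```text
time: 28.43
eef_pos: [0.5068, -0.0654, 0.0452]
tcp_rot: [0.1, 0.995, -0.004, 0.002]
contact_force: [-0.3, -0.2, -0.2]
opening: 0.497
finger_force: 0.0
```

```bash
python3 st.py
```

```text
28.4333 [-0.324  0.167  2.099 -0.008  0.871 -1.69 ] [ 0.5068 -0.0654  0.0452] [-0.3 -0.2 -0.2] [ 0.03 -0.03 -0.01] 0.49722172112835716 0.0 
 [[-0.98, 0.198, 0.003], [0.198, 0.98, -0.007], [-0.004, -0.007, -1.0]]
```

Request:
step_arm(
  increments=[
    [[0,0,-3],[0,0,0]],
    [[0,0,-1],[0,0,0]],
    [[0,0,0],[0,0,0]],
  ],
)

```text
time: 28.68
eef_pos: [0.5065, -0.0653, 0.041]
tcp_rot: [0.099, 0.995, -0.004, 0.002]
contact_force: [0.4, 0.1, 0.4]
opening: 0.499
finger_force: 0.0
```

Request:
step_arm(
  increments=[
    [[0,0,0],[0,0,0]],
    [[0,0,0],[0,0,0]],
    [[0,0,0],[0,0,0]],
    [[0,0,0],[0,0,0]],
    [[0,0,0],[0,0,0]],
    [[0,0,0],[0,0,0]],
  ],
  fingers=-1,
  grip_force=110,
)

```text
time: 29.18
eef_pos: [0.5062, -0.0658, 0.0411]
tcp_rot: [0.099, 0.995, -0.004, 0.001]
contact_force: [-3.1, -3.5, 5.7]
opening: 0.11
finger_force: 108.1
```

```bash
python3 st.py
```

```text
29.1833 [-0.325  0.174  2.101 -0.01   0.863 -1.69 ] [ 0.5062 -0.0658  0.0411] [-3.1 -3.5  5.7] [-0.56  0.58 -0.05] 0.10956691332698634 108.09813022613525 
 [[-0.98, 0.197, 0.001], [0.197, 0.98, -0.008], [-0.003, -0.008, -1.0]]
```

Request:
step_arm(
  increments=[
    [[0,-1,1],[0,0,0]],
    [[0,0,3],[0,0,0]],
    [[0,0,4],[0,0,0]],
    [[0,0,4],[0,0,0]],
    [[0,0,4],[0,0,0]],
    [[0,0,3],[0,0,0]],
    [[0,0,0],[0,0,0]],
    [[0,0,0],[0,0,0]],
  ],
)

```text
time: 29.85
eef_pos: [0.5067, -0.0654, 0.0582]
tcp_rot: [0.1, 0.995, -0.002, 0.002]
contact_force: [7.5, -0.8, -9.5]
opening: 0.113
finger_force: 107.8
```

```bash
python3 st.py
```

```text
29.85 [-0.325  0.143  2.096 -0.005  0.896 -1.692] [ 0.5067 -0.0654  0.0582] [ 7.5 -0.8 -9.5] [ 0.06 -0.48 -0.19] 0.11300825045344233 107.79987931251526 
 [[-0.98, 0.2, 0.004], [0.2, 0.98, -0.005], [-0.005, -0.004, -1.0]]
```

Request:
step_arm(
  increments=[
    [[0,0,1],[0,0,0]],
    [[-2,0.4,1],[0,0,0]],
    [[-3,0.6,0],[0,0,0]],
    [[-3,0.6,0],[0,0,0]],
    [[-3,0.6,0],[0,0,0]],
    [[0,0,0],[0,0,0]],
  ],
)

```text
time: 30.35
eef_pos: [0.4995, -0.0641, 0.0624]
tcp_rot: [0.1, 0.995, -0.003, 0.008]
contact_force: [13.6, -1.5, -8.9]
opening: 0.109
finger_force: 108.0
```

```bash
python3 st.py; python3 gr.py w18 .066 | tail -1
```

```text
30.35 [-0.328  0.116  2.119 -0.003  0.891 -1.696] [ 0.4995 -0.0641  0.0624] [13.6 -1.5 -8.9] [ 0.1  -1.61  0.01] 0.10922118485913748 107.98638582229614 
 [[-0.98, 0.2, 0.015], [0.199, 0.98, -0.008], [-0.016, -0.005, -1.0]]
slope -0.19903195559455833 y at tcp x -0.0627241050451246 tcp [ 0.4996 -0.0641  0.0624] tool slope -0.2036
```

Request:
step_arm(
  increments=[
    [[0.2,1.7,0],[0,0,-0.015]],
    [[0.2,1.7,0],[0,0,-0.015]],
    [[0,0,0],[0,0,0]],
  ],
)

```text
time: 30.65
eef_pos: [0.4947, -0.0596, 0.0607]
tcp_rot: [0.114, 0.993, -0.003, -0.0]
contact_force: [-0.1, 1.2, -3.2]
opening: 0.11
finger_force: 108.6
```

```bash
python3 st.py
```

```text
30.65 [-0.321  0.115  2.122 -0.007  0.903 -1.658] [ 0.4947 -0.0596  0.0607] [-0.1  1.2 -3.2] [0.   0.09 0.04] 0.10975193114464772 108.57731938362122 
 [[-0.974, 0.227, -0.001], [0.227, 0.974, -0.005], [-0.0, -0.006, -1.0]]
```

Request:
step_arm(
  increments=[
    [[-2,0.5,0],[0,0,0]],
    [[-3,0.7,0],[0,0,0]],
    [[-3,0.7,0],[0,0,0]],
    [[0,0,0],[0,0,0]],
  ],
)

```text
time: 30.98
eef_pos: [0.4865, -0.0582, 0.0611]
tcp_rot: [0.114, 0.993, -0.003, 0.0]
contact_force: [-0.7, 1.4, -2.4]
opening: 0.11
finger_force: 108.7
```

```bash
python3 st.py
```

```text
30.9833 [-0.323  0.096  2.143 -0.008  0.901 -1.661] [ 0.4865 -0.0582  0.0611] [-0.7  1.4 -2.4] [0.28 0.18 0.17] 0.10969246629568719 108.73161435127258 
 [[-0.974, 0.227, -0.0], [0.227, 0.974, -0.006], [-0.001, -0.006, -1.0]]
```

Request:
step_arm(
  increments=[
    [[-5,1.2,0],[0,0,0]],
    [[-6,1.4,0],[0,0,0]],
    [[-7,1.6,0],[0,0,0]],
    [[-7,1.6,0],[0,0,0]],
    [[-7,1.6,0],[0,0,0]],
    [[-7,1.6,0],[0,0,0]],
    [[-6,1.4,0],[0,0,0]],
    [[-4,1,0],[0,0,0]],
  ],
)

```text
time: 31.65
eef_pos: [0.4374, -0.047, 0.0613]
tcp_rot: [0.114, 0.993, -0.003, 0.001]
contact_force: [0.3, 0.8, -3.1]
opening: 0.111
finger_force: 108.7
```

```bash
python3 st.py
```

```text
31.65 [-0.335 -0.016  2.259 -0.008  0.896 -1.671] [ 0.4374 -0.047   0.0613] [ 0.3  0.8 -3.1] [0.06 0.12 0.01] 0.11079131545136259 108.74326229095459 
 [[-0.974, 0.227, 0.001], [0.227, 0.974, -0.007], [-0.002, -0.007, -1.0]]
```

Request:
step_arm(
  increments=[
    [[0,2,10],[0,0,0]],
    [[0,8,5],[0,0,0.03]],
    [[0,16,0],[0,0,0.04]],
    [[0,18,0],[0,0,0.04]],
    [[0,18,0],[0,0,0.04]],
    [[0,18,0],[0,0,0.03]],
    [[0,14,0],[0,0,0]],
    [[0,8,0],[0,0,0]],
  ],
)

```text
time: 32.32
eef_pos: [0.4392, 0.0564, 0.0775]
tcp_rot: [0.023, 1.0, -0.003, 0.002]
contact_force: [0.8, -0.6, -2.0]
opening: 0.112
finger_force: 108.8
```

Request:
step_arm(
  increments=[
    [[0,0,0],[0,0,0]],
    [[0,0,-10],[0,0,0]],
    [[0,0,-15],[0,0,0]],
    [[0,0,-15],[0,0,0]],
    [[0,0,-12],[0,0,0]],
    [[0,0,-8],[0,0,0]],
    [[0,0,-4],[0,0,0]],
    [[0,0,0],[0,0,0]],
  ],
)

```text
time: 32.98
eef_pos: [0.438, 0.0543, 0.0115]
tcp_rot: [0.025, 1.0, -0.003, 0.0]
contact_force: [0.1, 0.0, -2.8]
opening: 0.108
finger_force: 108.7
```

```bash
python3 st.py
```

```text
32.9833 [-0.104  0.092  2.267 -0.009  0.781 -1.618] [0.438  0.0543 0.0115] [ 0.1  0.  -2.8] [0.05 0.17 0.05] 0.10786363902345744 108.72425079345703 
 [[-0.999, 0.05, 0.001], [0.05, 0.999, -0.007], [-0.001, -0.007, -1.0]]
```

Request:
step_arm(
  increments=[
    [[0,0,-4],[0,0,0]],
    [[0,0,-3],[0,0,0]],
    [[0,0,-2],[0,0,0]],
    [[0,0,0],[0,0,0]],
    [[0,0,0],[0,0,0]],
  ],
)

```text
time: 33.4
eef_pos: [0.4393, 0.0546, 0.0041]
tcp_rot: [0.025, 1.0, -0.003, 0.002]
contact_force: [-1.3, -0.3, 2.6]
opening: 0.116
finger_force: 109.2
```

```bash
python3 st.py
```

```text
33.4 [-0.102  0.11   2.267 -0.009  0.76  -1.617] [0.4393 0.0546 0.0041] [-1.3 -0.3  2.6] [-0.13 -0.14 -0.1 ] 0.11630378872003207 109.23172116279602 
 [[-0.999, 0.049, 0.004], [0.049, 0.999, -0.007], [-0.005, -0.007, -1.0]]
```

Touching down (force rose by 5 N). Release, rise and check.

Request:
step_arm(
  increments=[
    [[0,0,0],[0,0,0]],
    [[0,0,0],[0,0,0]],
    [[0,0,0],[0,0,0]],
    [[0,0,0],[0,0,0]],
    [[0,0,5],[0,0,0]],
    [[0,0,20],[0,0,0]],
    [[0,0,30],[0,0,0]],
    [[0,0,30],[0,0,0]],
  ],
  fingers=-0.2,
)

```text
time: 34.07
eef_pos: [0.4374, 0.0549, 0.0888]
tcp_rot: [0.025, 1.0, -0.003, -0.0]
contact_force: [1.2, -0.3, 0.3]
opening: 0.4
finger_force: 0.0
```

Request:
step_arm(
  increments=[
    [[4,-3,25],[0,0,0]],
    [[6,-4,30],[0,0,0]],
    [[10,-8,25],[0,0,0]],
    [[10,-10,15],[0,0,0]],
    [[20,-20,10],[0,0,0]],
    [[20,-20,10],[0,0,0]],
    [[0,0,0],[0,0,0]],
    [[0,0,0],[0,0,0]],
  ],
)

```text
time: 34.73
eef_pos: [0.5092, -0.011, 0.2044]
tcp_rot: [0.025, 1.0, -0.003, 0.002]
contact_force: [-0.2, -0.3, -0.9]
opening: 0.401
finger_force: 0.0
```

```bash
python3 st.py
python3 - <<'E'
from h import *
k,im=shot('wrist','w20.png');h=cv2.cvtColor(im,cv2.COLOR_RGB2HSV)
print('expect tail',proj(k,[.439-.036,.0546+.002,.007]),'jaw',proj(k,[.551,.05,.007]))
g=((im.mean(2)>95)&(h[:,:,1]<60)).astype(np.uint8)
n,l,st,ce=cv2.connectedComponentsWithStats(g)
for i in range(1,n):
    if st[i,4]>400: print(st[i],ce[i].round(),onz(k,*ce[i],.014).round(3))
b=cv2.inRange(h,(105,130,60),(125,255,255))
for c in cv2.findContours(b,0,2)[0]:
    if cv2.contourArea(c)>30:
        q=cv2.boundingRect(c);print('blue',q,onz(k,q[0]+q[2]/2,q[1],.007).round(3))
y=cv2.inRange(h,(12,120,90),(32,255,255));c=max(cv2.findContours(y,0,2)[0],key=cv2.contourArea);print('brass',cv2.boundingRect(c),cv2.approxPolyDP(cv2.convexHull(c),3,True)[:,0].tolist())
E
```

```text
34.7333 [-0.218 -0.061  2.006 -0.006  1.191 -1.736] [ 0.5092 -0.011   0.2044] [-0.2 -0.3 -0.9] [ 0.01  0.09 -0.03] 0.40095776461412924 0.0 
 [[-0.999, 0.051, 0.004], [0.051, 0.999, -0.007], [-0.004, -0.006, -1.0]]
expect tail [385.72922331  99.37764837] jaw [379.01289303 249.18431098]
[    0     0   403    76 20631] [180.  31.] [ 0.339 -0.125  0.014]
[ 406    0   35   52 1660] [423.  24.] [0.345 0.088 0.014]
[ 593  108   46   39 1113] [615. 127.] [0.439 0.271 0.014]
[377 110  18  43 649] [386. 131.] [0.431 0.055 0.014]
[    0   112    96   328 14364] [ 29. 306.] [ 0.596 -0.337  0.014]
[ 342  157   79  121 3721] [381. 224.] [0.521 0.051 0.014]
[  462   175   178    79 12592] [553. 216.] [0.522 0.225 0.014]
[  519   271   121   168 14463] [588. 342.] [0.669 0.284 0.014]
[ 202  280   68   57 1782] [228. 304.] [ 0.604 -0.117  0.014]
[275 293  26  70 993] [288. 329.] [ 0.638 -0.053  0.014]
[ 58 450  23  30 491] [ 69. 465.] [ 0.821 -0.351  0.014]
blue (174, 237, 160, 153) [ 0.531 -0.082  0.007]
blue (95, 216, 47, 13) [ 0.502 -0.22   0.007]
blue (379, 95, 17, 14) [0.399 0.058 0.007]
brass (218, 333, 2, 1) [[219, 333]]
```

Request:
step_arm(
  increments=[
    [[20,-15,17],[0,0,0]],
    [[25,-19,17],[0,0,0]],
    [[25,-19,17],[0,0,0]],
    [[25,-19,17],[0,0,0]],
    [[0,0,0],[0,0,0]],
    [[0,0,0],[0,0,0]],
  ],
  fingers=1,
)

```text
time: 35.28
eef_pos: [0.6036, -0.0821, 0.2714]
tcp_rot: [0.025, 1.0, -0.003, 0.001]
contact_force: [0.2, 0.2, 0.2]
opening: 0.998
finger_force: 0.0
```

Run:
```python
from h import *
def meas(k,im):
    h=cv2.cvtColor(im,cv2.COLOR_RGB2HSV);y=cv2.inRange(h,(12,120,90),(32,255,255));c=max(cv2.findContours(y,0,1)[0],key=cv2.contourArea)
    print(cv2.boundingRect(c),cv2.approxPolyDP(cv2.convexHull(c),3,True)[:,0].tolist())
    hu=cv2.approxPolyDP(cv2.convexHull(c),3,True)[:,0]
    P=np.array([onz(k,*p,.108)[:2] for p in hu]);E=np.roll(P,-1,0)-P
    for p,e in zip(hu,E):
        if np.hypot(*e)>.015: print(p,'len mm',(1e3*np.hypot(*e)).round(1),'yaw mod60',((np.degrees(np.arctan2(e[1],e[0]))+30)%60-30).round(1))
d=np.load('pics/w7.npz');meas((cams.get_calibration('wrist'),d['e'],d['r']),cv2.imread('pics/w7.png')[:,:,::-1].copy())
print('now');k,im=shot('wrist','w21.png');meas(k,im)
# red mark
h=cv2.cvtColor(im,cv2.COLOR_RGB2HSV);r=cv2.inRange(h,(0,140,80),(6,255,255))|cv2.inRange(h,(174,140,80),(180,255,255))
for c in cv2.findContours(r,0,2)[0]:
    if cv2.contourArea(c)>3: print('red',cv2.boundingRect(c))
s=readout.get_state();print(s['time'],s['eef_pos'])
```

```text
(291, 202, 52, 59) [[316, 202], [342, 220], [340, 248], [316, 260], [291, 245], [293, 215]]
[316 202] len mm 29.7 yaw mod60 -9.0
[342 220] len mm 27.6 yaw mod60 -7.0
[340 248] len mm 26.2 yaw mod60 -6.1
[316 260] len mm 28.4 yaw mod60 -6.4
[291 245] len mm 29.5 yaw mod60 -9.1
[293 215] len mm 24.8 yaw mod60 -4.4
now
(288, 205, 56, 56) [[324, 205], [343, 229], [334, 254], [307, 260], [288, 242], [294, 214], [300, 209]]
[324 205] len mm 29.0 yaw mod60 -24.6
[343 229] len mm 26.1 yaw mod60 -21.1
[334 254] len mm 26.8 yaw mod60 -19.5
[307 260] len mm 25.5 yaw mod60 -18.1
[288 242] len mm 27.9 yaw mod60 -15.8
[300 209] len mm 22.6 yaw mod60 -23.2
35.3333 [ 0.60249078 -0.08132627  0.27017136]
```

Run:
```python
from h import *
C=np.array([.6165,-.0872])
for f in('w7','w21'):
    im=cv2.imread(f'pics/{f}.png').astype(int)
    if f=='w7': d=np.load('pics/w7.npz');k=(cams.get_calibration('wrist'),d['e'],d['r'])
    else: k=cal('wrist')
    ex=im[:,:,2]-im[:,:,1]; bl=im[:,:,1]-im[:,:,0]
    m=((ex>12)&(abs(bl)<25)).astype(np.uint8);m[:190]=0;m[285:]=0;m[:,:265]=0;m[:,370:]=0
    n,l,st,ce=cv2.connectedComponentsWithStats(m)
    for i in range(1,n):
        if st[i,4]>=4:
            p=onz(k,*ce[i],.08)[:2]-C; print(f,st[i],ce[i].round(1),'z=.08 r',np.hypot(*p).round(4),'ang',np.arctan2(p[1],p[0]).round(3),'col',im[l==i].mean(0).round())
```

```text
w7 [311 202   5   3   5] [313.  202.8] z=.08 r 0.0245 ang -3.061 col [64. 83. 97.]
w7 [331 209   5   3   5] [333.  210.2] z=.08 r 0.0235 ang 2.286 col [55. 72. 87.]
w7 [339 213   3   4   4] [339.8 214.5] z=.08 r 0.0265 ang 1.977 col [54. 72. 86.]
w7 [328 217   4   4   4] [329.5 218.5] z=.08 r 0.0153 ang 2.047 col [67. 83. 97.]
w7 [301 218   4   4   4] [302.5 219.5] z=.08 r 0.0161 ang -2.084 col [112. 130. 146.]
w7 [290 223   1   8   8] [290.  226.5] z=.08 r 0.0276 ang -1.624 col [174. 194. 210.]
w7 [336 231   1   5   5] [336. 233.] z=.08 r 0.0213 ang 1.147 col [ 97. 118. 137.]
w7 [290 235   1   7   7] [290. 238.] z=.08 r 0.0307 ang -1.211 col [169. 191. 210.]
w21 [329 209   6   6   6] [331.5 211.5] z=.08 r 0.0252 ang 2.341 col [54. 75. 89.]
w21 [327 247   4   4   4] [328.5 248.5] z=.08 r 0.0253 ang 0.562 col [118. 136. 151.]
w21 [297 252  10  10  10] [301.5 256.5] z=.08 r 0.0326 ang -0.485 col [148. 165. 181.]
```

The locknut is tight, but the lower nut may have been carried about 0.2 rad. Both nuts turn back together, since the drag between them exceeds the adjuster's stiffness, so I'll turn them back slightly for margin.

Request:
step_arm(
  increments=[
    [[3,-2,-15],[0,0,-0.07]],
    [[4,-2,-20],[0,0,-0.1]],
    [[4,-2,-25],[0,0,-0.1]],
    [[2,-1,-25],[0,0,0]],
    [[0,0,-25],[0,0,0]],
    [[0,0,-20],[0,0,0]],
    [[0,0,0],[0,0,0]],
    [[0,0,0],[0,0,0]],
  ],
)

```text
time: 36.0
eef_pos: [0.6139, -0.0875, 0.1391]
tcp_rot: [0.158, 0.987, -0.003, -0.002]
contact_force: [-0.4, 0.3, -0.3]
opening: 0.999
finger_force: 0.0
```

```bash
python3 st.py
```

```text
36.0 [-0.302  0.259  1.787 -0.007  1.099 -1.552] [ 0.6139 -0.0875  0.1391] [-0.4  0.3 -0.3] [-0.02 -0.01 -0.06] 0.9994494938993045 0.0 
 [[-0.95, 0.313, -0.005], [0.313, 0.95, -0.005], [0.003, -0.006, -1.0]]
```

Request:
step_arm(
  increments=[
    [[1,0,-12],[0,0,0]],
    [[1,-0.5,-15],[0,0,0]],
    [[0,0,-13],[0,0,0]],
    [[0,0,-8],[0,0,0]],
    [[0,0,-4],[0,0,0]],
    [[0,0,0],[0,0,0]],
    [[0,0,0],[0,0,0]],
  ],
)

```text
time: 36.58
eef_pos: [0.6187, -0.0898, 0.0897]
tcp_rot: [0.159, 0.987, -0.003, 0.001]
contact_force: [0.3, 0.1, 0.5]
opening: 0.998
finger_force: 0.0
```

```bash
python3 st.py
```

```text
36.5833 [-0.304  0.326  1.803 -0.008  1.009 -1.551] [ 0.6187 -0.0898  0.0897] [0.3 0.1 0.5] [-0.07  0.   -0.  ] 0.9979927253404107 0.0 
 [[-0.949, 0.314, 0.001], [0.314, 0.949, -0.007], [-0.003, -0.007, -1.0]]
```

Request:
step_arm(
  increments=[
    [[-2,1.5,-2],[0,0,0]],
    [[0,0,0],[0,0,0]],
    [[0,0,0],[0,0,0]],
  ],
)

```text
time: 36.83
eef_pos: [0.6166, -0.0882, 0.0879]
tcp_rot: [0.159, 0.987, -0.003, 0.001]
contact_force: [-0.3, -0.1, 0.1]
opening: 0.999
finger_force: 0.0
```

Request:
step_arm(
  increments=[
    [[0,0,0],[0,0,0]],
    [[0,0,0],[0,0,0]],
    [[0,0,0],[0,0,0]],
    [[0,0,0],[0,0,0]],
    [[0,0,0],[0,0,0]],
    [[0,0,0],[0,0,0]],
  ],
  fingers=-1,
  grip_force=50,
)

```text
time: 37.33
eef_pos: [0.6166, -0.0886, 0.088]
tcp_rot: [0.159, 0.987, -0.004, 0.001]
contact_force: [-2.0, -1.2, 3.9]
opening: 0.575
finger_force: 53.2
```

```bash
python3 st.py
```

```text
37.3333 [-0.302  0.324  1.81  -0.008  1.005 -1.55 ] [ 0.6166 -0.0886  0.088 ] [-2.  -1.2  3.9] [-0.04  0.27  0.18] 0.574784002920283 53.16617667675018 
 [[-0.95, 0.313, 0.001], [0.313, 0.95, -0.008], [-0.003, -0.007, -1.0]]
```

Request:
step_arm(
  increments=[
    [[0,0,0],[0,0,0.02]],
    [[0,0,0],[0,0,0.02]],
    [[0,0,0],[0,0,0.02]],
    [[0,0,0],[0,0,0.02]],
    [[0,0,0],[0,0,0.02]],
    [[0,0,0],[0,0,0.02]],
  ],
)

```text
time: 37.83
eef_pos: [0.6166, -0.0885, 0.088]
tcp_rot: [0.099, 0.995, -0.003, 0.001]
contact_force: [-2.6, -2.2, 5.0]
opening: 0.574
finger_force: 53.4
```

```bash
python3 st.py
```

```text
37.8333 [-0.303  0.324  1.81  -0.007  1.004 -1.671] [ 0.6166 -0.0885  0.088 ] [-2.6 -2.2  5. ] [-0.19  0.49 -0.38] 0.5742758567393618 53.353005051612854 
 [[-0.98, 0.197, 0.002], [0.197, 0.98, -0.007], [-0.003, -0.007, -1.0]]
```

The torque reads -0.38 N m, which matches the adjuster's own drag, so the pair moved together. Release and retreat.

Request:
step_arm(
  increments=[
    [[0,0,0],[0,0,0]],
    [[0,0,0],[0,0,0]],
    [[0,0,0],[0,0,0]],
    [[0,0,0],[0,0,0]],
    [[0,0,10],[0,0,0]],
    [[0,0,30],[0,0,0]],
    [[0,0,35],[0,0,0]],
    [[0,0,35],[0,0,0]],
  ],
  fingers=1,
)

```text
time: 38.5
eef_pos: [0.6159, -0.0879, 0.1984]
tcp_rot: [0.099, 0.995, -0.003, 0.0]
contact_force: [0.5, 0.5, 0.9]
opening: 1.001
finger_force: 0.0
```

Request:
step_arm(
  increments=[
    [[0,0,30],[0,0,0]],
    [[0,0,20],[0,0,0]],
    [[0,0,0],[0,0,0]],
    [[0,0,0],[0,0,0]],
    [[0,0,0],[0,0,0]],
  ],
)

```text
time: 38.92
eef_pos: [0.6159, -0.088, 0.2464]
tcp_rot: [0.099, 0.995, -0.003, 0.0]
contact_force: [-0.2, -0.1, -0.3]
opening: 0.998
finger_force: 0.0
```

```bash
python3 st.py; python3 -c "
from plant import sign_off
print(sign_off())"
```

```text
38.9167 [-0.302  0.16   1.698 -0.006  1.282 -1.672] [ 0.6159 -0.088   0.2464] [-0.2 -0.1 -0.3] [-0.04  0.01 -0.  ] 0.9983709445352644 0.0 
 [[-0.98, 0.198, -0.0], [0.198, 0.98, -0.006], [-0.001, -0.006, -1.0]]
the job is handed in; nothing more can be done
None
```

I handed the job in at about 39 s without seeing a verdict: the locknut is tight against its stop, both nuts were turned back together to an estimated 0.1 rad from the lower nut's setting (its red mark couldn't be seen), and the spanner lies flat on the worktop clear of the housing.

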